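Re-index a swivel drilling vice by one hole

ROBOT

A 7-joint arm with a two-finger parallel gripper is mounted at the origin on the work surface. World frame = base frame: x ahead of the robot, y to its left, z up, the work surface at z = 0. Lengths are in m, angles in rad, forces in N, time in s.
With the tool pointing down it reaches from about 0.4 to 0.875 m from the base axis. Payload 6.5 kg.
Tool frame: the origin (TCP) lies midway between the tips of the shut fingers; the grasp point (between the pads) lies 19 mm behind it; z points along the fingers, y is the direction in which the jaws open and shut (so a half turn about z gives the same grasp; the last joint's range is limited). The gripper opens to 88 mm and grips with 3 to 60 N. Pads are 18 mm wide; open, the fingers measure 123 mm over their backs; the gripper's body (75 mm by 187 mm) begins 45 mm behind the grasp point.
Start: joints at [1.1, 0.536, -0.004, 1.538, 0.003, 1.067, -0.071], TCP at [0.256, -0.597, 0.239] pointing down, gripper open.
Joint ranges: [-2.7, 2.7], [-0.37, 2.16], [-1.27, 1.26], [0.24, 2.4], [-1.31, 4.45], [0.19, 1.91], [-2.76, 2.76]. Speed limits (rad/s): [2.39, 2.39, 3.14, 3.14, 3.14, 3.14, 3.14].

INTERFACE

Orientations are given as a 3x3 rotation matrix whose columns are the frame's x, y, z axes.
In Python, from cell import state, get_image, get_calibration, finish_job gives the robot as it stands.
- The arm moves only by the tool drive_tool, never from a script. Its argument "deltas" is a list of rows, each a list of 6 numbers: the shift along the tool's x, y, z in m, then the turn, a rotation vector about the tool's x, y, z in degrees. In form: [[dx, dy, dz, wx, wy, wz], ...]. A call has 1 to 20 rows; each row is the pose to reach, as a shift and turn from the pose commanded when the call began, along the tool's axes at that moment; what a row does not reach only later rows make up. A row lasts 1/10 s, in which the tool goes at most 50 mm and 8.59 degrees, less where a joint would pass 70% of its speed; a pose out of reach is approached as far as the arm can. A call with a gripper value outside its range is refused whole. "hand" is the gripper's target within -1 to 1 (shut at 1, half-way at 0, fully open at -1), set as the call begins (left out, the last holds). The fingers move at their own pace and stop on an object; "squeeze" is the grip in N (left out, the last holds). Time passes only in rows, so rows that repeat a pose let the fingers close. It gives the time, the measured TCP pose, the force and the opening at its end, in the units of the state.
- state(): the state, without advancing time (a new reading comes with each control period).
- get_image(name): name is "scene" or "top" or "wrist"; returns the picture (480x640x3 uint8, red, green, blue); there is no depth.
- get_calibration(name): a dict with "mtx" (3x3 intrinsics, pixels), "R" (3x3) and "t" (3): a world point X has camera coordinates R X + t. Camera axes: x right, y down, z forward; pixel columns grow to the right and rows downward; lengths in m; the calibration is good to about 2 mm. A picture is of the moment at which its call begins: read the wrist's pose just before it. get_calibration takes no time and is no camera call; for the wrist camera it gives the pose at the moment of the call.
- finish_job(): hands the job in, once; it reports no verdict.
The state is a dict: "time_s": time; "joints": joint angles; "joint_vel": joint speeds; "tau": joint torques, N m; "position": TCP position; "tcp_rot": TCP orientation; "ft_force": force on the tool from outside, world axes, zero at the start; "torque": the same for the moment, N m; "width": finger opening in m.
Only numpy, scipy, OpenCV 4.12 (cv2) and the standard library are available. Lean on these libraries where they do the work, as an engineer would, in place of code of your own. Each camera call takes 0.05 s, during which the arm holds its last target.

TASK

The swivel drilling vice is locked by the spring index pin near the free end of its arm. Hook one fingertip through the pull ring, lift the pin out of its hole, swing the arm clockwise (seen from above) to the very next hole, then let go so that the spring drives the pin fully home there. Only hook the ring, gently: never pinch or force it, and leave the loose things on the bench where they are.

Things in the scene. Friction and masses are not known exactly. Their poses are not given: they have to be found in the camera images.
- vise_base: Cast aluminium sector base, 16 mm high, bolted down. Origin: on the bench under the pivot axis; z up; -x runs from the pivot to the middle hole. On it a steel index plate, top 28 mm above the bench, with 5 round holes, 12 mm wide, on an arc of radius 180 mm about the pivot, 15 degrees (47 mm) apart; the pin starts in the middle one.
- swivel (a joint): Turn of turntable, arm and vice about the vertical pivot, rad: 0 at the start (middle hole), grows clockwise seen from above; next hole clockwise at 0.262; stops at +-0.615. Rubs with about 0.25 N m, stays where left; 0.01 rad of play with the pin home. Its grey arm lies over the plate, 34 mm wide, top 45 mm above the bench, ending 221 mm from the pivot.
- vise_top (a point): Point on the pivot axis on top of the green block clamped in the vice, 108 mm above the bench. The vice turns with the arm; over the pivot it is 80 mm wide (block 110 mm), and reaches 66 mm from the pivot towards the ring and 138 mm away from it.
- index_pin (a joint): Lift of the spring index pin, m: 0 fully home in a hole, upper stop 0.024 (do not force it). From about 0.0115 its rounded 9 mm nose is clear of the hole and the arm can swing; a pin let go between holes slides on the plate and drops into the next hole it meets. The spring always drives it down: about 5 N at home, 10 N at full lift.
- pull_ring: Round steel ring fixed rigidly on the pin: wire 6 mm, inside diameter 48, outside 60 mm. It stands across the arm and leans 25 degrees back to the vice. Origin: its centre, 110 mm above the bench (pin home), 169 mm from the pivot; rises and swings with the pin. x: through the hole, towards the pivot and 25 degrees down; y level across the arm; z to its top. Below: a 24 mm barrel, top 75 mm above the bench.
- drill_case: Bystander: green drill-bit case 115 x 75 x 34 mm, lying loose beside the vice. Origin: centre of its underside.
- bench_brush: Bystander: hand brush with a wooden handle, 200 mm long, 42 mm wide, 20 mm thick, lying loose on the bench. Origin: under its middle, x axis along it.
- spray_can: Bystander: loose spray can, 53 mm diameter, 175 mm high, standing upright. Origin: centre of its underside.
- offcut: Bystander: loose green offcut block 60 x 42 x 30 mm. Origin: centre of its underside.

How it is judged:
By the outcome, as a careful person would: the job done as asked, in the order asked, and still so for the second after the job is handed in, with the robot touching nothing.
It also fails if it takes over 51 s, if anything falls off the work surface, if the arm or the gripper's body presses on something with over 40 N, if the wrist force passes 120 N, or if a joint passes its speed limit or range.

## Working session

There is one attempt and no reset: what is moved stays moved. The work goes in short steps, Python scripts to look and compute and a tool call to move; the robot and the scene stay as the last step left them, time stands still between calls to the robot, and variables do not carry over. Pictures are saved under pics/ and viewed, and the job is handed in when it is done.

Besides the shell and the picture viewer there is one more tool, called as a command line: name --pt "numbers of a row" for each row, then --argument value for the rest. drive_tool: Moves the arm, as the interface text tells. Its arguments: {"type":"object","properties":{"deltas":{"type":"array","items":{"type":"array","items":{"type":"number"}}},"hand":{"type":"number"},"squeeze":{"type":"number"}},"required":["deltas"]}

```bash
ls; mkdir -p pics; python3 - <<'E'
from cell import *
import cv2,numpy as np
s=state();print({k:np.round(v,3).tolist() for k,v in s.items()})
for n in("scene","top","wrist"):
    c=get_calibration(n);print(n,np.round(c["mtx"],1).tolist(),np.round(c["R"],3).tolist(),np.round(c["t"],3).tolist())
    cv2.imwrite(f"pics/{n}0.png",get_image(n)[:,:,::-1])
E
```

```text
pics
{'time_s': 0.0, 'joints': [1.1, 0.537, -0.004, 1.539, 0.003, 1.067, -0.071], 'joint_vel': [0.0, -0.001, 0.0, -0.001, -0.001, 0.001, -0.001], 'tau': [0.001, -57.098, 0.991, -25.16, -0.056, 0.018, 0.0], 'position': [0.256, -0.597, 0.238], 'tcp_rot': [[0.919, 0.394, -0.001], [0.394, -0.919, 0.002], [-0.0, -0.002, -1.0]], 'ft_force': [0.315, -0.231, -0.009], 'torque': [-0.029, 0.021, 0.039], 'width': 0.088}
scene [[479.6, 0.0, 314.4], [0.0, 479.6, 234.6], [0.0, 0.0, 1.0]] [[0.081, 0.997, -0.013], [0.602, -0.059, -0.796], [-0.794, 0.056, -0.605]] [-0.035, -0.303, 1.357]
top [[529.2, 0.0, 316.5], [0.0, 529.2, 235.7], [0.0, 0.0, 1.0]] [[-0.005, -1.0, -0.004], [-0.978, 0.006, -0.21], [0.21, 0.003, -0.978]] [-0.003, 0.636, 1.017]
wrist [[395.9, 0.0, 314.6], [0.0, 395.9, 240.3], [0.0, 0.0, 1.0]] [[0.394, -0.919, -0.002], [-0.885, -0.38, 0.271], [-0.249, -0.105, -0.963]] [-0.649, -0.037, 0.389]
```

View pics/scene0.png

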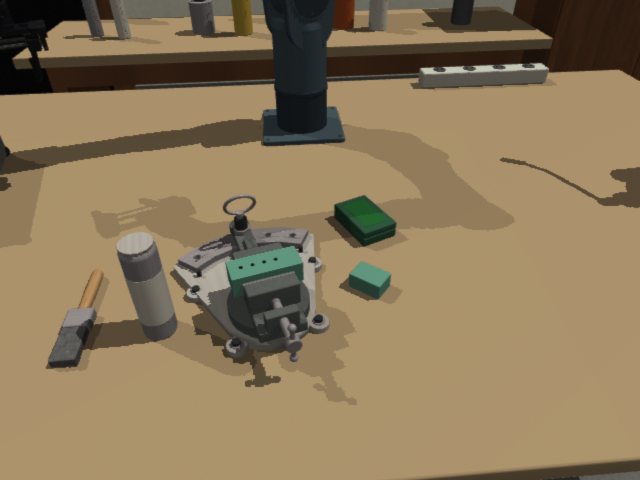

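View pics/top0.png

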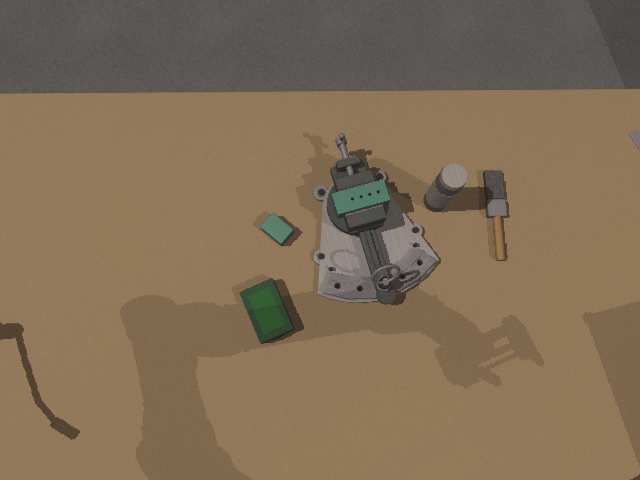

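View pics/wrist0.png

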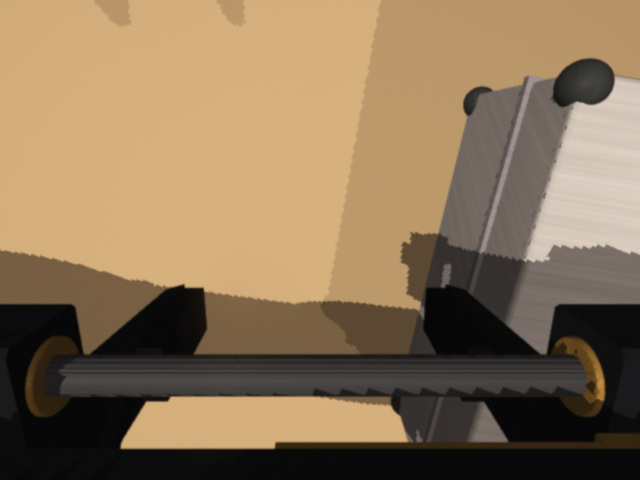

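The scene view shows the vice with its ring at about (240,205) pointing toward the robot. In the top view the ring is near (387,278), with the case and offcut to the left and the can and brush to the right. I'll zoom in next to measure.

```bash
python3 - <<'E'
import cv2
a=cv2.imread("pics/top0.png")[130:320,300:450];cv2.imwrite("pics/tz.png",cv2.resize(a,None,fx=3.15,fy=3.15,interpolation=cv2.INTER_CUBIC)) 
a=cv2.imread("pics/scene0.png")[180:340,160:340];cv2.imwrite("pics/sz.png",cv2.resize(a,None,fx=3.7,fy=3.7,interpolation=cv2.INTER_CUBIC))
E
```

```text
(no output)
```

View pics/tz.png

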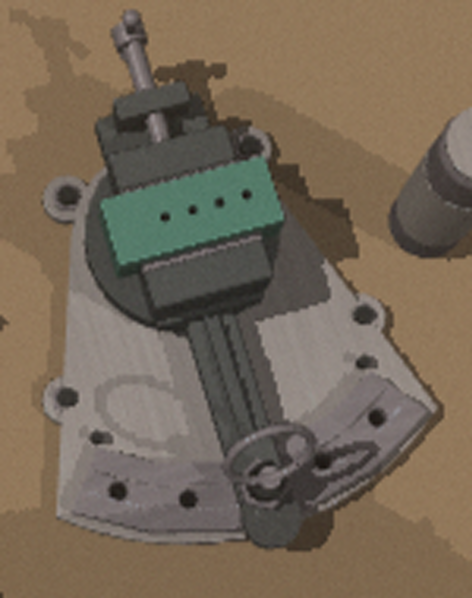

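View pics/sz.png

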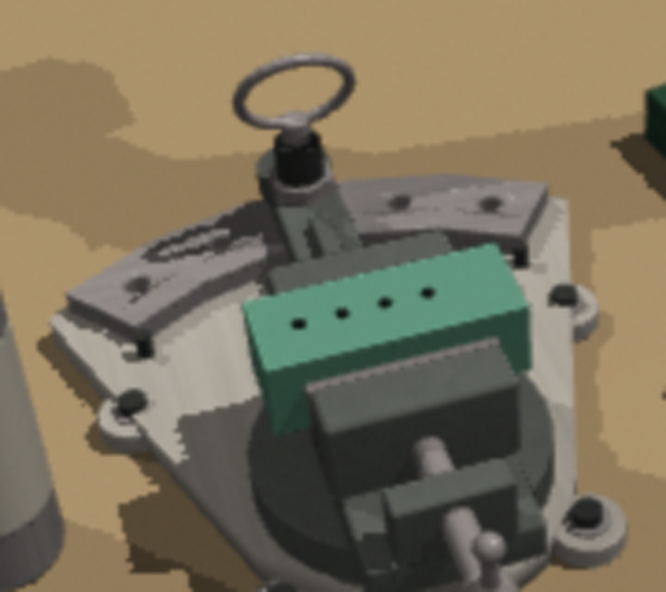

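```bash
cat > h.py <<'E'
import numpy as np
from cell import *
from scipy.optimize import least_squares
def ray(n,uv,c=None):
    c=c or get_calibration(n);R=np.array(c["R"]);t=np.array(c["t"])
    d=R.T@np.linalg.inv(c["mtx"])@np.array([uv[0],uv[1],1.]);return -R.T@t,d/np.linalg.norm(d)
def onz(n,uv,z):
    o,d=ray(n,uv);return o+d*(z-o[2])/d[2]
def tri(rs):
    A=0;b=0
    for o,d in rs:
        P=np.eye(3)-np.outer(d,d);A=A+P;b=b+P@o
    return np.linalg.solve(A,b)
def proj(n,X):
    c=get_calibration(n);p=np.array(c["mtx"])@(np.array(c["R"])@X+np.array(c["t"]));return p[:2]/p[2]
E
python3 - <<'E'
from h import *
T=lambda p:(p[0]/3.15+300-.3,p[1]/3.15+130-.3)
S=lambda p:(p[0]/3.7+160-.4,p[1]/3.7+180-.4)
ht=[onz("top",T(p),.028) for p in[(118,491),(188,498),(322,461),(377,417)]]
hs=[onz("scene",S(p),.028) for p in[(492,204),(401,203),(222,238),(138,285)]]
for a,b in zip(ht,hs):print(a.round(4),b.round(4))
k=np.array([2,1,-1,-2])*np.radians(15)
def model(q):  # hole angle: base -x dir rotated clockwise by k
    a=q[2]-k   # heading of pivot->hole, cw decreasing
    return np.c_[q[0]+.18*np.cos(a),q[1]+.18*np.sin(a)]
for H in(ht,hs,[(a+b)/2 for a,b in zip(ht,hs)]):
    H=np.array(H)[:,:2]
    r=least_squares(lambda q:(model(q)-H).ravel(),[.7,-.08,np.pi+.2]);print(r.x,np.abs(r.fun).max())
q=r.x
c=tri([ray("top",T((270,461))),ray("scene",S((294,91)))]);print("ring",c)
print("pred ring",q[:2]+.169*np.array([np.cos(q[2]),np.sin(q[2])]))
for z in(.108,):
  print("vise top px",proj("top",np.r_[q[:2],z]),proj("scene",np.r_[q[:2],z]))
R=np.r_[q[:2]+.169*np.array([np.cos(q[2]),np.sin(q[2])]),.11]
print(proj("top",R),T((270,461)),proj("scene",R),S((294,91)))
E
```

```text
[ 0.5375 -0.0493  0.028 ] [ 0.5364 -0.0499  0.028 ]
[ 0.5326 -0.0954  0.028 ] [ 0.5309 -0.0965  0.028 ]
[ 0.5567 -0.1848  0.028 ] [ 0.5513 -0.1863  0.028 ]
[ 0.5861 -0.2226  0.028 ] [ 0.5845 -0.2243  0.028 ]
[ 0.71211506 -0.09395804  3.41219052] 0.0005212224627791084
[ 0.71016624 -0.09703224  3.40048467] 0.0027483789995045305
[ 0.71114397 -0.0954966   3.40632377] 0.0015171415459603876
ring [ 0.54589859 -0.1408223   0.10985935]
pred ring [ 0.54803145 -0.13971541]
vise top px [360.46189768 194.28226591] [265.265998   264.23578937]
[385.28308098 274.92294724] (385.4142857142857, 276.0492063492064) [240.1428446  204.77891914] (239.05945945945945, 204.19459459459458)
```

```bash
cat >> h.py <<'E'
from scipy.spatial.transform import Rotation as Ro
import json
def tool(yaw,pitch): # pitch = deg below horizontal
    y=np.radians(yaw);p=np.radians(pitch)
    z=np.array([np.cos(p)*np.cos(y),np.cos(p)*np.sin(y),-np.sin(p)]);yy=np.array([np.sin(y),-np.cos(y),0])
    return np.c_[np.cross(yy,z),yy,z]
def delta(pos,R):
    s=state();R0=np.array(s["tcp_rot"])
    d=R0.T@(np.array(pos)-s["position"]);w=Ro.from_matrix(R0.T@R).as_rotvec(degrees=True)
    print("t",s["time_s"],"d",d.round(4).tolist(),"w",w.round(2).tolist(),"len",np.linalg.norm(d).round(3),np.linalg.norm(w).round(1));return d,w
def log():
    s=state();open("log.jsonl","a").write(json.dumps({k:np.array(s[k]).tolist() for k in("joints","position","tcp_rot")})+"\n")
    print("t",s["time_s"],"pos",np.round(s["position"],4),"j",np.round(s["joints"],3).tolist(),"F",np.round(s["ft_force"],2),"z",np.round(np.array(s["tcp_rot"])[:,2],3),"y",np.round(np.array(s["tcp_rot"])[:,1],3))
E
python3 - <<'E'
from h import *
log()
delta([.42,-.12,.30],tool(15.3,50))
E
```

```text
t 0.15 pos [ 0.2558 -0.597   0.2381] j [1.1, 0.537, -0.004, 1.539, 0.003, 1.067, -0.071] F [ 0.39  0.95 -0.8 ] z [-0.001  0.001 -1.   ] y [ 0.394 -0.919 -0.001]
t 0.15 d [0.3388, -0.3739, -0.0615] w [-2.83, 39.94, 7.55] len 0.508 40.8
```

drive_tool --pt "0.02 -0.02 -0.005 -0.2 2.5 0.4" --pt "0.05 -0.05 -0.01 -0.5 6 1.2" --pt "0.08 -0.088 -0.015 -0.7 10 1.9" --pt "0.11 -0.125 -0.02 -1 14 2.5" --pt "0.14 -0.155 -0.025 -1.2 17 3.2" --pt "0.17 -0.187 -0.03 -1.4 20 3.8" --pt "0.2 -0.22 -0.036 -1.7 24 4.5" --pt "0.23 -0.255 -0.042 -1.9 27 5.1" --pt "0.26 -0.287 -0.048 -2.2 31 5.8" --pt "0.29 -0.32 -0.053 -2.4 34 6.5" --pt "0.32 -0.353 -0.058 -2.7 38 7.1" --pt "0.339 -0.374 -0.0615 -2.8 40 7.5" --pt "0.339 -0.374 -0.0615 -2.8 40 7.5" --pt "0.339 -0.374 -0.0615 -2.8 40 7.5" --hand -1

```text
time_s: 1.55
position: [0.42, -0.1202, 0.3001]
tcp_rot: [[0.738, 0.265, 0.62], [0.204, -0.964, 0.169], [0.643, 0.002, -0.766]]
ft_force: [-0.4, 0.1, 0.5]
width: 0.0879
```

```bash
python3 - <<'E'
from h import *
log()
E
```

```text
t 1.55 pos [ 0.42   -0.1202  0.3001] j [1.009, -0.093, -0.451, 2.393, -1.097, 0.602, 0.116] F [-0.4   0.08  0.54] z [ 0.62   0.169 -0.766] y [ 0.265 -0.964  0.002]
```

```bash
python3 - <<'E'
from h import *
delta([.50,-.10,.25],tool(15.3,45))
import cv2
cv2.imwrite("pics/s1.png",get_image("scene")[:,:,::-1])
E
```

```text
t 1.55 d [0.031, 0.0016, 0.0914] w [0.02, 4.98, 0.14] len 0.097 5.0
```

View pics/s1.png

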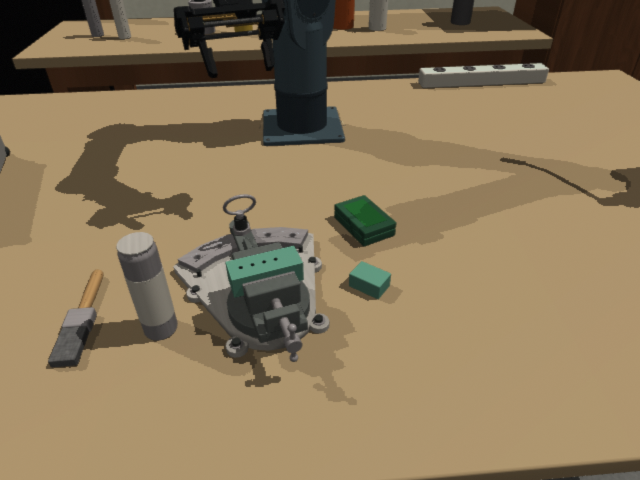

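The gripper is at about (230,30) with its fingers pointing down toward the vice. The scene is undisturbed.

drive_tool --pt "0.008 0 0.022 0 1.2 0" --pt "0.016 0.001 0.045 0 2.5 0" --pt "0.024 0.001 0.07 0 3.8 0" --pt "0.031 0.0016 0.091 0 5 0" --pt "0.031 0.0016 0.091 0 5 0"

```text
time_s: 2.1
position: [0.4989, -0.1044, 0.2587]
tcp_rot: [[0.685, 0.268, 0.677], [0.184, -0.963, 0.195], [0.705, -0.009, -0.709]]
ft_force: [-0.8, -5.3, -1.9]
width: 0.0879
```

```bash
python3 - <<'E'
from h import *
log()
delta([.50,-.10,.20],tool(15.3,38))
E
```

```text
t 2.1 pos [ 0.4989 -0.1044  0.2587] j [1.509, 0.307, -1.204, 2.345, -1.304, 0.191, 0.353] F [-0.78 -5.27 -1.88] z [ 0.677  0.195 -0.709] y [ 0.268 -0.963 -0.009]
t 2.1 d [-0.0398, -0.0034, 0.0433] w [-0.54, 7.17, -0.21] len 0.059 7.2
```

```bash
cat > fit.py <<'E'
from h import *
import itertools
D=[json.loads(l) for l in open("log.jsonl")]
def rz(a):return Ro.from_euler('z',a).as_matrix()
def ry(a):return Ro.from_euler('y',a).as_matrix()
def rot(q,s,o1,o7):
    return rz(s[0]*q[0]+o1)@ry(q[1])@rz(s[1]*q[2])@ry(s[4]*q[3])@rz(s[2]*q[4])@ry(s[5]*q[5])@rz(s[3]*q[6]+o7)
best=[]
for s in itertools.product([1,-1],repeat=6):
  for o in itertools.product([-2,0,2],repeat=2):
    f=lambda p:np.concatenate([(rot(np.array(d["joints"]),s,*p)-np.array(d["tcp_rot"])).ravel() for d in D])
    r=least_squares(f,o);best.append((r.cost,s,r.x.round(3).tolist()))
best.sort(key=lambda b:b[0])
for b in best[:5]:print(b)
E
python3 fit.py
```

```text
(np.float64(4.4621486553629866e-30), (-1, -1, -1, -1, 1, 1), [-0.0, 1.571])
(np.float64(3.8392936915878026e-29), (-1, -1, -1, -1, 1, 1), [0.0, -4.712])
(np.float64(1.4635089469004348e-28), (-1, -1, -1, -1, 1, 1), [-0.0, 1.571])
(np.float64(6.502470965874722e-27), (-1, -1, -1, -1, 1, 1), [-0.0, 1.571])
(np.float64(5.928012390448168e-26), (-1, -1, -1, -1, 1, 1), [0.0, 1.571])
```

```bash
cat > kin.py <<'E'
from fit import rz,ry,D
from h import *
def frames(q):
    A=[rz(-q[0])];
    for f in(ry(q[1]),rz(-q[2]),ry(q[3]),rz(-q[4]),ry(q[5]),rz(-q[6]+np.pi/2)):A.append(A[-1]@f)
    return A
E
sed -i 's/^best=\[\]/if __name__!="__main__":itertools.product=lambda *a,**k:[]\nbest=[]/' fit.py
python3 - <<'E'
from kin import *
e=np.eye(3)
def cols(q):
    F=frames(q);c=[e[2]] # h
    n=["h"]
    for i,ax in[(2,2),(4,2),(6,2),(1,1),(3,1),(5,1),(6,0),(6,1),(2,0),(4,0),(5,0)]:
        c.append(F[i][:,ax]);n.append(f"F{i}{'xyz'[ax]}")
    return np.array(c).T,n
A=np.vstack([cols(d["joints"])[0] for d in D]);b=np.concatenate([d["position"] for d in D]);n=cols(D[0]["joints"])[1]
import itertools
res=[]
for k in(0,1,2,3):
  for S in itertools.combinations(range(4,12),k):
    I=[0,1,2,3]+list(S);x,*_=np.linalg.lstsq(A[:,I],b,rcond=None);res.append((np.abs(A[:,I]@x-b).max(),[n[i] for i in I],x.round(4).tolist()))
res.sort(key=lambda r:r[0])
for k in(4,5,6,7):
  for r in [r for r in res if len(r[1])==k][:4]:print(r)
E
```

```text
(np.float64(0.04290164013691378), ['h', 'F2z', 'F4z', 'F6z'], [0.3087, 0.4988, 0.4564, 0.2678])
(np.float64(0.0120944981751972), ['h', 'F2z', 'F4z', 'F6z', 'F3y'], [0.3391, 0.4963, 0.4436, 0.3083, -0.0335])
(np.float64(0.015556635877586461), ['h', 'F2z', 'F4z', 'F6z', 'F1y'], [0.3454, 0.5108, 0.452, 0.3292, -0.0423])
(np.float64(0.01977632241243718), ['h', 'F2z', 'F4z', 'F6z', 'F6x'], [0.3497, 0.5139, 0.4498, 0.3185, -0.0388])
(np.float64(0.022273897845347182), ['h', 'F2z', 'F4z', 'F6z', 'F5y'], [0.3355, 0.515, 0.4515, 0.3064, -0.0306])
(np.float64(0.00013360093788963856), ['h', 'F2z', 'F4z', 'F6z', 'F1y', 'F3y'], [0.3484, 0.5043, 0.4461, 0.328, -0.0247, -0.0201])
(np.float64(0.0020109029263372658), ['h', 'F2z', 'F4z', 'F6z', 'F1y', 'F4x'], [0.3515, 0.5122, 0.4294, 0.3658, -0.0447, -0.0223])
(np.float64(0.0023725030587170015), ['h', 'F2z', 'F4z', 'F6z', 'F3y', 'F4x'], [0.3443, 0.4946, 0.4665, 0.2814, -0.0446, 0.0272])
(np.float64(0.0037013193373899578), ['h', 'F2z', 'F4z', 'F6z', 'F6x', 'F2x'], [0.3445, 0.4812, 0.4083, 0.2925, -0.044, 0.0534])
(np.float64(3.885780586188048e-16), ['h', 'F2z', 'F4z', 'F6z', 'F1y', 'F3y', 'F5y'], [0.3485, 0.5044, 0.4461, 0.3281, -0.0244, -0.0202, -0.0004])
(np.float64(1.6938862348880868e-05), ['h', 'F2z', 'F4z', 'F6z', 'F1y', 'F3y', 'F6x'], [0.3486, 0.5044, 0.4461, 0.3281, -0.0245, -0.0201, -0.0004])
(np.float64(2.7894980452969342e-05), ['h', 'F2z', 'F4z', 'F6z', 'F1y', 'F3y', 'F2x'], [0.3486, 0.5046, 0.4465, 0.3284, -0.0246, -0.0203, -0.0005])
(np.float64(5.675196147192363e-05), ['h', 'F2z', 'F4z', 'F6z', 'F1y', 'F3y', 'F5x'], [0.3481, 0.5045, 0.4465, 0.3276, -0.0245, -0.0204, 0.0004])
```

```bash
cat >> kin.py <<'E'
LO=np.array([-2.7,-.37,-1.27,.24,-1.31,.19,-2.76]);HI=np.array([2.7,2.16,1.26,2.4,4.45,1.91,2.76])
def fk(q):
    F=frames(q)
    return np.array([0,0,.3484])+F[2][:,2]*.5043+F[4][:,2]*.4461+F[6][:,2]*.328-.0247*F[1][:,1]-.0201*F[3][:,1],F[6]
def fkpts(q):
    F=frames(q);s=np.array([0,0,.3484])-.0247*F[1][:,1];e=s+F[2][:,2]*.5043-.0201*F[3][:,1];w=e+F[4][:,2]*.4461;return s,e,w
def ik(p,R,q0,m=.04,wq=0):
    def f(q):
        P,Q=fk(q);r=np.r_[(P-p)*10,(Q-R).ravel()*2]
        return np.r_[r,wq*(q-q0)] if wq else r
    r=least_squares(f,np.clip(q0,LO+m+1e-3,HI-m-1e-3),bounds=(LO+m,HI-m));P,Q=fk(r.x)
    return r.x,np.linalg.norm(P-p),np.degrees(Ro.from_matrix(Q.T@R).magnitude())
piv=np.array([.7115,-.0953]);H0=195.3
def ring(sw,lift=0): # sw deg clockwise
    a=np.radians(H0-sw);return np.r_[piv+.169*np.array([np.cos(a),np.sin(a)]),.110+lift]
def goal(sw,lift,back,pitch,yaw,roll,side):
    R=tool(yaw-sw,pitch)@rz(np.radians(roll));tip=ring(sw,lift)+R[:,2]*(.012-back)
    return tip-side*.0525*R[:,1],R
E
cat > srch.py <<'E'
from kin import *
rng=np.random.default_rng(0)
q=np.array(state()["joints"]);P,Q=fk(q);print(P-state()["position"],np.abs(Q-state()["tcp_rot"]).max())
out=[]
for roll in(0,90,180,-90):
 for side in(1,-1):
  for pitch in(25,40,55):
   for yaw in(-15,0,15,30):
    ok=[]
    for sw,l,b in((0,0,.06),(0,.017,0),(15,.017,0)):
      g=goal(sw,l,b,pitch,yaw,roll,side);best=(9,9,None)
      for k in range(8):
        x,ep,er=ik(*g,rng.uniform(LO,HI))
        if ep*100+er<best[0]*100+best[1]:best=(ep,er,x)
        if ep<.001 and er<.5:break
      ok.append(best)
    out.append((max(o[0]*300+o[1] for o in ok),roll,side,pitch,yaw,[(round(o[0],3),round(o[1],1)) for o in ok],ok[1][2].round(2).tolist()))
out.sort(key=lambda o:o[0])
for o in out[:40]:print(round(o[0],2),*o[1:])
E
python3 srch.py
```

```text
[-4.67243345e-05  3.39303801e-05  9.86460975e-05] 3.3306690738754696e-16
0.0 -90 -1 55 15 [(np.float64(0.0), np.float64(0.0)), (np.float64(0.0), np.float64(0.0)), (np.float64(0.0), np.float64(0.0))] [1.1, 0.71, -1.02, 2.11, 1.34, 0.24, -0.63]
0.0 180 1 55 -15 [(np.float64(0.0), np.float64(0.0)), (np.float64(0.0), np.float64(0.0)), (np.float64(0.0), np.float64(0.0))] [-0.28, 0.56, 0.66, 2.34, 3.94, 0.42, -2.49]
0.0 0 -1 40 30 [(np.float64(0.0), np.float64(0.0)), (np.float64(0.0), np.float64(0.0)), (np.float64(0.0), np.float64(0.0))] [1.49, 1.15, -1.22, 2.05, 0.98, 0.23, -1.17]
0.0 180 -1 55 30 [(np.float64(0.0), np.float64(0.0)), (np.float64(0.0), np.float64(0.0)), (np.float64(0.0), np.float64(0.0))] [1.31, 0.9, -1.22, 2.21, 1.34, 0.34, 1.29]
0.0 180 1 55 0 [(np.float64(0.0), np.float64(0.0)), (np.float64(0.0), np.float64(0.0)), (np.float64(0.0), np.float64(0.0))] [1.11, 0.68, -0.9, 2.21, 2.02, 0.27, 0.09]
0.0 -90 -1 40 30 [(np.float64(0.0), np.float64(0.0)), (np.float64(0.0), np.float64(0.0)), (np.float64(0.0), np.float64(0.0))] [-0.23, 0.8, 0.93, 2.22, 4.39, 1.29, 2.5]
0.0 0 -1 55 -
[... 5053 characters left out ...]
4, 0.74]
3.74 -90 1 55 15 [(np.float64(0.0), np.float64(0.0)), (np.float64(0.0), np.float64(0.0)), (np.float64(0.007), np.float64(1.5))] [1.29, 0.85, -1.07, 2.27, 1.96, 0.29, -1.06]
3.74 90 -1 55 15 [(np.float64(0.0), np.float64(0.0)), (np.float64(0.0), np.float64(0.0)), (np.float64(0.007), np.float64(1.5))] [1.28, 0.83, -1.05, 2.27, 1.98, 0.28, 2.05]
3.78 90 1 25 30 [(np.float64(0.0), np.float64(0.0)), (np.float64(0.0), np.float64(0.0)), (np.float64(0.008), np.float64(1.4))] [0.83, 0.69, -0.27, 2.22, 4.41, 0.88, -0.2]
4.04 -90 -1 25 30 [(np.float64(0.0), np.float64(0.0)), (np.float64(0.005), np.float64(2.4)), (np.float64(0.008), np.float64(1.4))] [1.47, 1.08, -1.11, 2.23, 4.09, 0.23, -2.72]
```

```bash
cat > srch2.py <<'E'
from kin import *
rng=np.random.default_rng(1)
out=[]
for roll in(0,180):
 for side in(1,-1):
  for pitch in(25,35,45,55):
   for yaw in(-10,5,15,25,35):
    ms=[];qs=None;seeds=None
    for sw,l,b in((0,.017,0),(15,.017,0),(0,0,.06)):
      g=goal(sw,l,b,pitch,yaw,roll,side);best=None
      st=[rng.uniform([-.5,.3,-.6,1.8,1.5,.2,-2.7],[1.2,1.2,.6,2.4,4.4,1.2,2.7]) for _ in range(10)] if qs is None else [qs]
      for q0 in st:
        x,ep,er=ik(*g,q0,.03,wq=0.0 if qs is None else .003)
        if ep<.003 and er<1.5:
          m=np.minimum(x-LO,HI-x).min()
          if best is None or m>best[0]:best=(m,x)
      if best is None:break
      ms.append(round(best[0],2))
      if qs is None:qs=best[1]
    out.append((len(ms),min(ms) if ms else 0,roll,side,pitch,yaw,ms,None if qs is None else qs.round(2).tolist()))
out.sort(key=lambda o:(-o[0],-o[1]))
for o in out[:25]:print(*o)
E
python3 srch2.py
```

```text
3 0.07 180 1 55 -10 [np.float64(0.15), np.float64(0.07), np.float64(0.08)] [1.08, 0.67, -0.94, 2.25, 2.06, 0.43, -0.14]
3 0.06 0 -1 35 35 [np.float64(0.14), np.float64(0.06), np.float64(0.08)] [-0.13, 1.18, 1.09, 2.1, 4.28, 1.77, 0.99]
3 0.06 180 -1 55 -10 [np.float64(0.12), np.float64(0.16), np.float64(0.06)] [0.93, 0.77, -1.11, 2.28, 1.96, 0.71, -0.22]
3 0.04 180 -1 55 5 [np.float64(0.1), np.float64(0.1), np.float64(0.04)] [0.9, 0.62, -0.88, 2.3, 2.21, 0.33, -0.23]
3 0.03 0 1 55 -10 [np.float64(0.1), np.float64(0.14), np.float64(0.03)] [0.34, 0.48, -0.36, 2.3, 2.36, 0.32, 2.29]
3 0.03 0 1 55 15 [np.float64(0.08), np.float64(0.03), np.float64(0.03)] [0.29, 0.45, -0.05, 2.32, 4.14, 0.31, 1.03]
3 0.03 0 1 55 35 [np.float64(0.07), np.float64(0.03), np.float64(0.03)] [1.28, 0.83, -1.13, 2.19, 0.94, 0.26, -1.39]
3 0.03 0 -1 25 25 [np.float64(0.2), np.float64(0.03), np.float64(0.12)] [0.25, 0.9, 0.52, 2.2, 4.23, 1.44, 1.27]
3 0.03 0 -1 25 35 [np.float64(0.12), np.float64(0.06), np.float64(0.03)] [0.12, 1.03, 0.74, 2.09, 4.33, 1.65, 1.19]
3 0.03 0 -1 35 25 [np.float64(0.17), np.float64(0.0
[... 1117 characters left out ...]
 0.03 180 1 45 25 [np.float64(0.05), np.float64(0.03), np.float64(0.03)] [1.44, 1.05, -1.2, 2.09, 1.28, 0.24, 1.52]
3 0.03 180 1 45 35 [np.float64(0.11), np.float64(0.03), np.float64(0.03)] [1.41, 1.06, -1.16, 1.99, 0.6, 0.31, 2.32]
3 0.03 180 1 55 5 [np.float64(0.12), np.float64(0.03), np.float64(0.03)] [0.25, 0.5, 0.19, 2.23, 4.33, 0.38, -2.36]
3 0.03 180 1 55 15 [np.float64(0.1), np.float64(0.03), np.float64(0.03)] [1.29, 0.84, -1.09, 2.11, 1.38, 0.29, 1.09]
3 0.03 180 1 55 25 [np.float64(0.11), np.float64(0.03), np.float64(0.07)] [1.28, 0.87, -1.07, 2.03, 0.87, 0.3, 1.76]
3 0.03 180 1 55 35 [np.float64(0.19), np.float64(0.03), np.float64(0.14)] [1.26, 0.89, -1.04, 1.95, 0.51, 0.38, 2.28]
```

```bash
cat > srch3.py <<'E'
from kin import *
rng=np.random.default_rng(2)
W=[(0,0,.055),(0,0,0),(0,.018,0),(7.5,.018,0),(15,.018,0),(15,0,.055)]
def RR(v):return tool(v[1],v[0])@rz(np.radians(v[2]))
def tcp(w,R,half=.0525):
    return ring(w[0],w[1])+R[:,2]*(.012-w[2])-half*R[:,1]
def res(x,M=.12,pmax=32):
    v=x[:3]*50;R=RR(v);r=[]
    Q=x[3:].reshape(-1,7)
    for w,q in zip(W,Q):
        P,T=fk(q);r+=list((P-tcp(w,R))*20)+list((T-R).ravel()*3)
        r+=list(np.maximum(0,M-(q-LO))*2)+list(np.maximum(0,M-(HI-q))*2)
        a=np.radians(15.3-w[0]);n=np.array([np.cos(a)*.906,np.sin(a)*.906,-.423])
        r.append(max(0,np.cos(np.radians(pmax))-R[:,2]@n)*5)
    r+=list((np.diff(Q,axis=0)*.01).ravel()); r.append(max(0,R[2,1]-.1)*2); r.append(max(0,v[0]-40)*.004)
    return np.array(r)
if __name__=="__main__":
    out=[]
    lo=[-.2,.2,-1,1.7,-1.2,.2,-2.7];hi=[1.5,1.2,1,2.3,4.3,1.3,2.7]
    for k in range(60):
        q=rng.uniform(lo,hi);x0=np.r_[[45/50,15/50,rng.uniform(-180,180)/50],np.tile(q,len(W))]
        r=least_squares(res,x0,max_nfev=60)
        out.append((r.cost,r.x))
    out.sort(key=lambda o:o[0])
    for c,x in out[:14]:
        print(round(c,5),(x[:3]*50).round(0).tolist(),x[3:].reshape(-1,7)[[0,2,4]].round(2).tolist())
    np.save("best.npy",[o[1] for o in out[:14]])
E
time python3 srch3.py
```

```text
0.00078 [29.0, 36.0, 181.0] [[1.38, 0.94, -0.78, 2.02, -1.07, 0.53, -2.22], [1.31, 0.98, -0.81, 2.0, -1.15, 0.45, -2.18], [1.35, 1.04, -0.94, 2.08, -1.19, 0.3, -2.11]]
0.00078 [29.0, 36.0, 181.0] [[1.34, 0.91, -0.72, 2.02, -1.13, 0.57, -2.18], [1.3, 0.98, -0.8, 2.0, -1.16, 0.45, -2.17], [1.35, 1.04, -0.94, 2.08, -1.19, 0.3, -2.11]]
0.00078 [29.0, 37.0, 181.0] [[1.34, 0.91, -0.72, 2.02, -1.14, 0.57, -2.17], [1.3, 0.98, -0.8, 2.0, -1.16, 0.45, -2.17], [1.35, 1.04, -0.94, 2.08, -1.19, 0.3, -2.11]]
0.00078 [29.0, 36.0, 181.0] [[1.34, 0.91, -0.72, 2.02, -1.14, 0.57, -2.17], [1.3, 0.98, -0.8, 2.0, -1.16, 0.45, -2.17], [1.35, 1.04, -0.94, 2.08, -1.19, 0.3, -2.11]]
0.00078 [29.0, 36.0, 181.0] [[1.34, 0.91, -0.72, 2.02, -1.14, 0.57, -2.17], [1.3, 0.98, -0.8, 2.0, -1.16, 0.45, -2.17], [1.35, 1.04, -0.94, 2.08, -1.19, 0.3, -2.11]]
0.00078 [29.0, 36.0, 181.0] [[1.33, 0.91, -0.71, 2.02, -1.14, 0.58, -2.17], [1.3, 0.97, -0.8, 2.0, -1.17, 0.46, -2.17], [1.35, 1.04, -0.94, 2.08, -1.19, 0.3, -2.11]]
0.00078 [29.0, 37.0, 181.0] [[1.33, 0.9, -0.71, 2.02, -1.15, 0.58, -2.17], [1.3, 0.98, -0.8, 2.0, -1.1
[... 555 characters left out ...]
]]
0.00102 [51.0, 4.0, 110.0] [[1.27, 0.67, -1.15, 2.23, 1.83, 0.31, 1.54], [1.17, 0.75, -1.09, 2.17, 1.92, 0.36, 1.47], [1.11, 0.74, -1.12, 2.22, 1.99, 0.44, 1.32]]
0.00102 [51.0, 4.0, -250.0] [[1.27, 0.67, -1.15, 2.23, 1.83, 0.31, 1.54], [1.17, 0.75, -1.09, 2.17, 1.92, 0.36, 1.47], [1.11, 0.74, -1.12, 2.22, 1.99, 0.44, 1.32]]
0.00102 [51.0, 4.0, 110.0] [[1.27, 0.67, -1.15, 2.23, 1.83, 0.31, 1.54], [1.17, 0.75, -1.09, 2.17, 1.92, 0.36, 1.47], [1.11, 0.74, -1.12, 2.22, 1.99, 0.44, 1.32]]
0.00102 [51.0, 4.0, -250.0] [[1.27, 0.67, -1.15, 2.23, 1.83, 0.31, 1.54], [1.17, 0.75, -1.09, 2.17, 1.92, 0.36, 1.46], [1.11, 0.74, -1.12, 2.22, 1.99, 0.44, 1.32]]
real	4m32.684s
user	16m11.386s
sys	0m0.659s
```

```bash
cat > srch4.py <<'E'
from kin import *
def ikm(p,R,q0,M=.1):
    def f(q):
        P,T=fk(q);return np.r_[(P-p)*20,(T-R).ravel()*3,np.maximum(0,M-(q-LO))*.3,np.maximum(0,M-(HI-q))*.3]
    r=least_squares(f,q0,max_nfev=100);P,T=fk(r.x);q=r.x
    return q,np.linalg.norm(P-p),np.minimum(q-LO,HI-q).min()
def gl(w,pitch,yaw,half=.0525):
    R=tool(yaw,pitch);return ring(w[0],w[1])+R[:,2]*(.014-w[2])+half*R[:,1],R
if __name__=="__main__":
  q0=np.array([1.31,.98,-.81,2.0,-1.16,.45,.96])
  for w in [(0,0,.055),(0,0,0),(0,.018,0),(15,.018,0),(15,0,0),(15,0,.055)]:
    print(w)
    for pitch in(25,32,40):
      print(pitch,[(yaw,*np.round(ikm(*gl(w,pitch,yaw),q0)[1:],3)) for yaw in(15,20,25,30,36)])
E
python3 srch4.py
```

```text
(0, 0, 0.055)
25 [(15, np.float64(0.0), np.float64(-0.424)), (20, np.float64(0.0), np.float64(-0.281)), (25, np.float64(0.0), np.float64(-0.071)), (30, np.float64(0.0), np.float64(0.1)), (36, np.float64(0.0), np.float64(0.302))]
32 [(15, np.float64(0.0), np.float64(-0.405)), (20, np.float64(0.001), np.float64(-0.582)), (25, np.float64(0.0), np.float64(-0.073)), (30, np.float64(0.0), np.float64(0.1)), (36, np.float64(0.0), np.float64(0.1))]
40 [(15, np.float64(0.0), np.float64(-0.33)), (20, np.float64(0.0), np.float64(-0.218)), (25, np.float64(0.0), np.float64(0.003)), (30, np.float64(0.0), np.float64(0.156)), (36, np.float64(0.0), np.float64(0.292))]
(0, 0, 0)
25 [(15, np.float64(0.0), np.float64(-0.495)), (20, np.float64(0.0), np.float64(-0.36)), (25, np.float64(0.001), np.float64(-0.423)), (30, np.float64(0.0), np.float64(0.009)), (36, np.float64(0.0), np.float64(0.135))]
32 [(15, np.float64(0.0), np.float64(-0.478)), (20, np.float64(0.0), np.float64(-0.352)), (25, np.float64(0.001), np.float64(-0.426)), (30, np.float64(0.0), np.float64(-0.006)), (36, np.float64(0.0), np.float64(0.
[... 2190 characters left out ...]
np.float64(0.0), np.float64(0.075))]
(15, 0, 0.055)
25 [(15, np.float64(0.001), np.float64(-0.552)), (20, np.float64(0.0), np.float64(-0.402)), (25, np.float64(0.0), np.float64(-0.26)), (30, np.float64(0.0), np.float64(-0.031)), (36, np.float64(0.0), np.float64(0.1))]
32 [(15, np.float64(0.0), np.float64(-0.527)), (20, np.float64(0.0), np.float64(-0.389)), (25, np.float64(0.001), np.float64(-0.543)), (30, np.float64(0.0), np.float64(-0.041)), (36, np.float64(0.0), np.float64(0.1))]
40 [(15, np.float64(0.0), np.float64(-0.436)), (20, np.float64(0.0), np.float64(-0.321)), (25, np.float64(0.0), np.float64(-0.208)), (30, np.float64(0.0), np.float64(0.02)), (36, np.float64(0.0), np.float64(0.1))]
```

```bash
python3 - <<'E'
from srch4 import *
s=state();q=np.array(s["joints"])
p,R=gl((0,.07,.09),36,37);print("A",p.round(3),ikm(p,R,np.array([1.31,.98,-.81,2.0,-1.16,.45,.96]))[0].round(2))
print(fkpts(q))
delta(p,R)
E
```

```text
A [ 0.531 -0.219  0.225] [ 0.97  0.52 -0.23  2.03 -1.21  0.89  0.8 ]
(array([-0.02465338, -0.00151683,  0.3484    ]), array([-0.02138261, -0.17210748,  0.82338488]), array([ 0.27660802, -0.16845543,  0.49143088]))
t 2.1 d [-0.0231, 0.1191, 0.0236] w [15.96, 8.96, -14.35] len 0.124 23.3
```

drive_tool --pt "-0.004 0.02 0.004 2.7 1.5 -2.4" --pt "-0.008 0.04 0.008 5.3 3 -4.8" --pt "-0.012 0.06 0.012 8 4.5 -7.2" --pt "-0.016 0.08 0.016 10.7 6 -9.6" --pt "-0.02 0.1 0.02 13.3 7.5 -12" --pt "-0.023 0.119 0.0236 16 9 -14.3" --pt "-0.023 0.119 0.0236 16 9 -14.3" --pt "-0.023 0.119 0.0236 16 9 -14.3" --squeeze 40

```text
time_s: 2.9
position: [0.5308, -0.2191, 0.2234]
tcp_rot: [[0.473, 0.601, 0.644], [0.356, -0.799, 0.485], [0.806, -0.001, -0.592]]
ft_force: [-1.1, 0.3, 1.2]
width: 0.0885
```

```bash
python3 - <<'E'
from srch4 import *
log()
p,R=gl((0,.07,.09),36,37);delta(p,R)
import cv2
for n in("scene","wrist","top"):cv2.imwrite(f"pics/{n}2.png",get_image(n)[:,:,::-1])
E
```

```text
t 2.9 pos [ 0.5308 -0.2191  0.2234] j [1.428, 0.673, -0.839, 2.007, -0.815, 0.621, 0.503] F [-1.11  0.28  1.18] z [ 0.644  0.485 -0.592] y [ 0.601 -0.799 -0.001]
t 2.9 d [0.0012, -0.0001, -0.0005] w [-0.0, 0.29, -0.04] len 0.001 0.3
```

View pics/scene2.png

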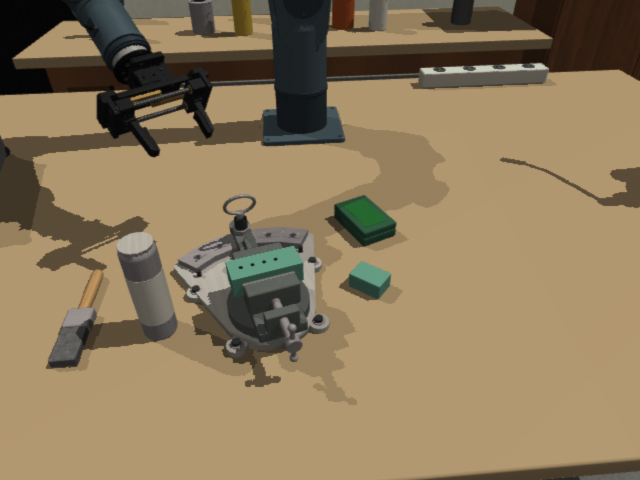

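View pics/wrist2.png

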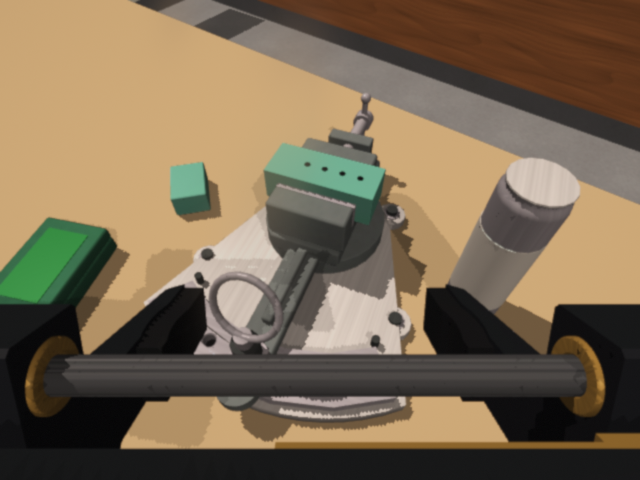

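View pics/top2.png

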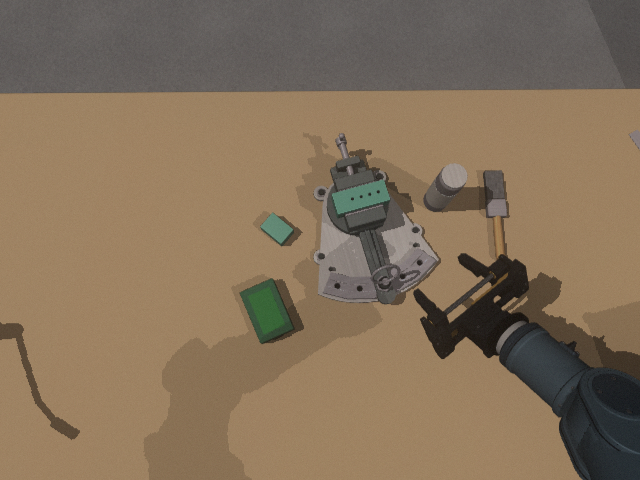

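The left fingertip appears at about (208,133) in the scene view and (418,295) in the top view. The wrist view shows the whole ring, centred at about (246,307). I'll cross-check the finger and ring positions.

```bash
python3 - <<'E'
from srch4 import *
s=state();R=np.array(s["tcp_rot"]);p=np.array(s["position"])
for h in(.044,.0525,.0615):
    t=p-h*R[:,1];print(h,proj("scene",t).round(1),proj("top",t).round(1))
print("ring wrist pred",proj("wrist",ring(0)).round(1))
c=tri([ray("top",(385.4,276.0)),ray("scene",(239.06,204.2)),ray("wrist",(246,307))]);print(c, ring(0))
o,d=ray("wrist",(246,307));v=c-o;print("wrist resid",(v-d*(v@d)).round(4))
import cv2
a=cv2.imread("pics/scene2.png")[60:220,80:280];cv2.imwrite("pics/sz2.png",cv2.resize(a,None,fx=4,fy=3.7,interpolation=cv2.INTER_CUBIC))
a=cv2.imread("pics/wrist2.png")[250:450,100:340];cv2.imwrite("pics/wz2.png",cv2.resize(a,None,fx=3,fy=3,interpolation=cv2.INTER_CUBIC))
E
```

```text
0.044 [208.8 135.4] [419.1 291.1]
0.0525 [213.1 133.8] [415.3 294.2]
0.0615 [217.7 132.3] [411.2 297.4]
ring wrist pred [244.7 309.4]
[ 0.54788708 -0.14051864  0.11168276] [ 0.5484898  -0.13989455  0.11      ]
wrist resid [-0.0019 -0.0001 -0.0006]
```

View pics/sz2.png

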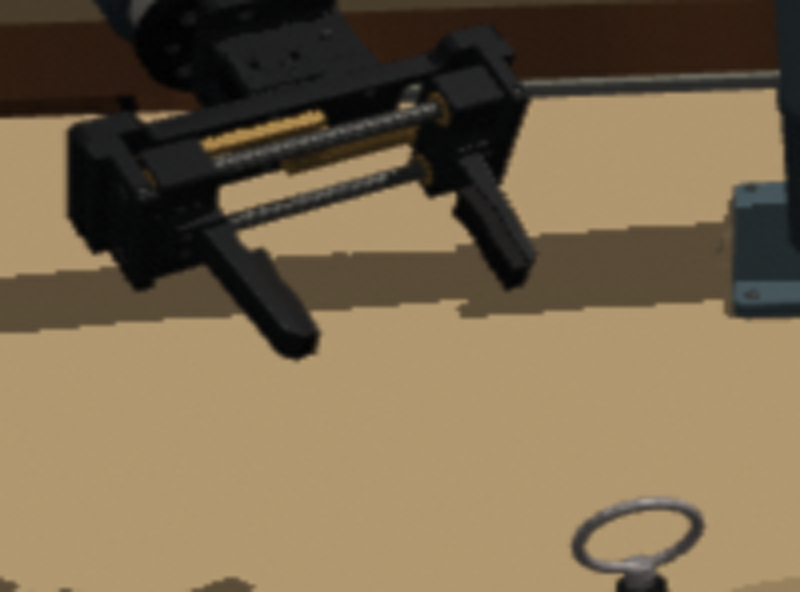

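View pics/wz2.png

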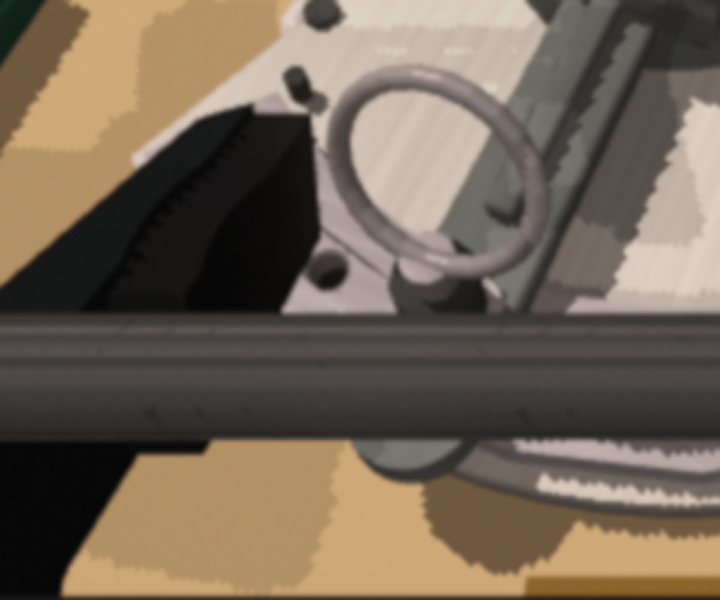

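```bash
python3 - <<'E'
from srch4 import *
s=state();q=np.array(s["joints"]);R=np.array(s["tcp_rot"])
for w in[(0,.003,.07),(0,.003,-.004)]:
    p,_=gl(w,36.3,37,.049);print(w,p.round(4),ikm(p,R,q));delta(p,R)
E
```

```text
(0, 0.003, 0.07) [ 0.5419 -0.2062  0.1462] (array([ 1.36650707,  0.83099651, -0.80403866,  2.02470364, -0.87930582,
        0.48332738,  0.66872459]), np.float64(3.1292317202666223e-12), np.float64(0.29332737731511915))
t 3.05 d [-0.054, -0.002, 0.0588] w [0.0, 0.0, 0.0] len 0.08 0.0
(0, 0.003, -0.004) [ 0.5896 -0.1703  0.1023] (array([ 1.29855014,  0.98660079, -0.88030545,  1.99337365, -0.84022668,
        0.30327324,  0.65115967]), np.float64(2.435541875787129e-16), np.float64(0.11327323899428027))
t 3.05 d [-0.054, -0.0018, 0.1328] w [0.0, 0.0, 0.0] len 0.143 0.0
```

drive_tool --pt "-0.01 0 0.011 0 0 0" --pt "-0.02 -0.001 0.022 0 0 0" --pt "-0.032 -0.001 0.035 0 0 0" --pt "-0.044 -0.002 0.048 0 0 0" --pt "-0.054 -0.002 0.0585 0 0 0" --pt "-0.054 -0.002 0.0585 0 0 0" --pt "-0.054 -0.002 0.0585 0 0 0"

```text
time_s: 3.75
position: [0.5422, -0.2069, 0.147]
tcp_rot: [[0.471, 0.604, 0.643], [0.358, -0.797, 0.486], [0.806, 0.001, -0.592]]
ft_force: [0.8, 0.3, -0.2]
width: 0.0882
```

```bash
python3 - <<'E'
from srch4 import *
log()
p,R=gl((0,.003,-.004),36.3,37,.049);delta(p,R)
import cv2
cv2.imwrite("pics/w3.png",get_image("wrist")[:,:,::-1])
a=get_image("scene")[60:260,100:350,::-1];cv2.imwrite("pics/s3.png",cv2.resize(a,None,fx=3,fy=3,interpolation=cv2.INTER_CUBIC))
E
```

```text
t 3.75 pos [ 0.5422 -0.2069  0.147 ] j [1.392, 0.848, -0.839, 2.022, -0.824, 0.466, 0.623] F [ 0.75  0.3  -0.21] z [ 0.643  0.486 -0.592] y [ 0.604 -0.797  0.001]
t 3.75 d [-0.0006, -0.0007, 0.0747] w [-0.07, -0.03, 0.15] len 0.075 0.2
```

View pics/w3.png

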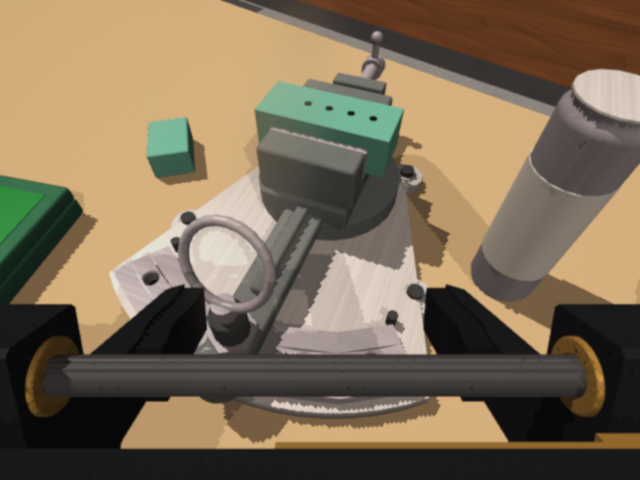

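View pics/s3.png

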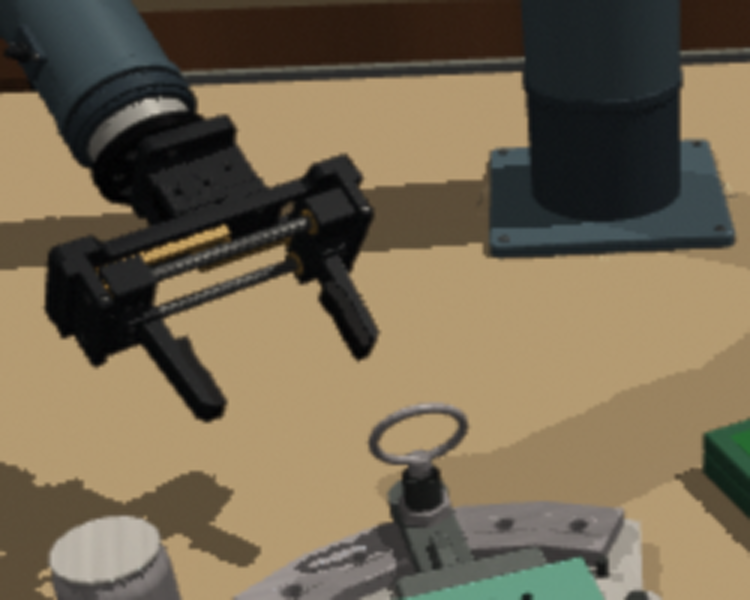

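The ring stands ahead of the left finger. In the wrist view its centre is about (227,262), and in the zoomed scene view it is about (418,432). I'll check the line before going in.

```bash
python3 - <<'E'
from srch4 import *
import cv2
print(proj("wrist",ring(0)),proj("wrist",np.array([.548,-.1405,.111])))
im=cv2.imread("pics/w3.png")
a=cv2.resize(im[200:330,150:320],None,fx=4.4,fy=4.4,interpolation=cv2.INTER_CUBIC);cv2.imwrite("pics/wz3.png",a)
# ring points by known circle model for reference
a_=np.radians(15.3);n=np.array([np.cos(a_)*.906,np.sin(a_)*.906,-.423]);y=np.array([-np.sin(a_),np.cos(a_),0]);z=np.cross(n,y)
P=np.array([proj("wrist",ring(0)+.03*(np.cos(t)*y+np.sin(t)*z)) for t in np.linspace(0,2*np.pi,60)])
print("pred outer bbox",P.min(0),P.max(0))
E
```

```text
[222.80759489 266.49296   ] [222.62173296 266.60804128]
pred outer bbox [176.22921499 214.9167326 ] [272.75015814 313.07217889]
```

View pics/wz3.png

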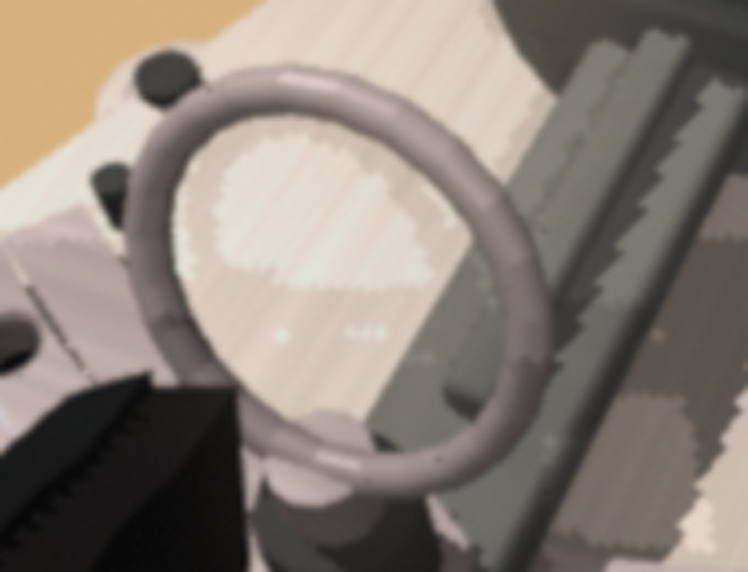

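The ring matches the prediction to within about 1 mm, so I'll insert slowly along the tool axis.

drive_tool --pt "0 0 0.01 0 0 0" --pt "0 0 0.02 0 0 0" --pt "0 0.0003 0.03 0 0 0" --pt "0 0.0005 0.039 0 0 0" --pt "0 0.0005 0.048 0 0 0" --pt "0 0.0005 0.056 0 0 0" --pt "0 0.0005 0.063 0 0 0" --pt "0 0.0005 0.069 0 0 0" --pt "0 0.0005 0.074 0 0 0" --pt "0 0.0005 0.075 0 0 0" --pt "0 0.0005 0.075 0 0 0"

```text
time_s: 4.95
position: [0.5909, -0.1715, 0.1019]
tcp_rot: [[0.471, 0.603, 0.643], [0.358, -0.798, 0.486], [0.806, 0.002, -0.592]]
ft_force: [-0.3, -0.7, -0.8]
width: 0.0882
```

```bash
python3 - <<'E'
from srch4 import *
log()
import cv2
cv2.imwrite("pics/w4.png",get_image("wrist")[:,:,::-1])
a=get_image("scene")[100:260,150:350,::-1];cv2.imwrite("pics/s4.png",cv2.resize(a,None,fx=3.7,fy=3.7,interpolation=cv2.INTER_CUBIC))
a=get_image("top")[190:350,310:510,::-1];cv2.imwrite("pics/t4.png",cv2.resize(a,None,fx=3.7,fy=3.7,interpolation=cv2.INTER_CUBIC))
E
```

```text
t 4.95 pos [ 0.5909 -0.1715  0.1019] j [1.292, 0.983, -0.872, 1.99, -0.858, 0.309, 0.666] F [-0.29 -0.69 -0.79] z [ 0.643  0.486 -0.592] y [ 0.603 -0.798  0.002]
```

View pics/w4.png

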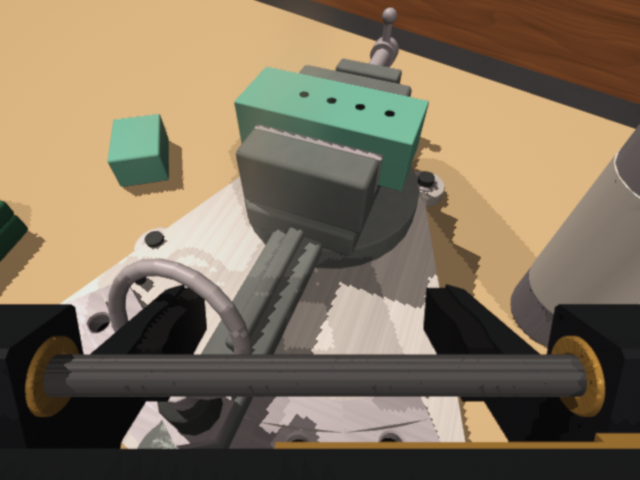

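View pics/s4.png

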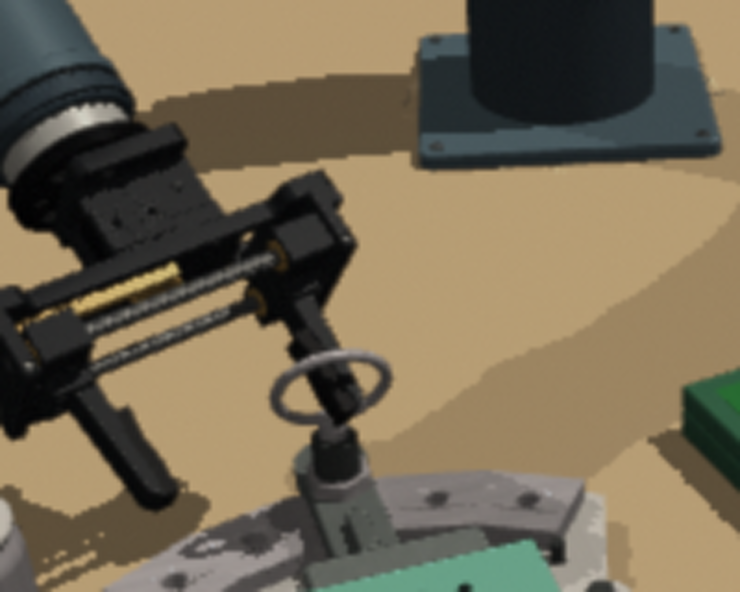

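View pics/t4.png

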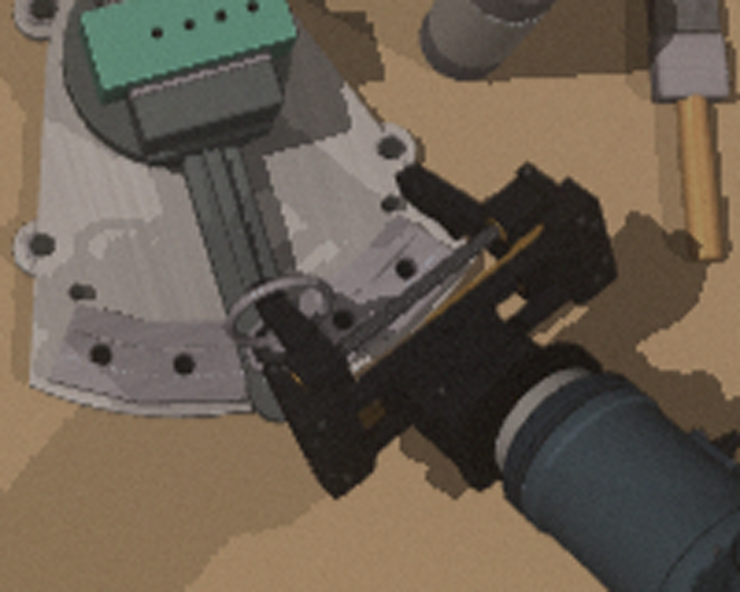

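The finger is through the ring: in the zoomed scene view the ring at about (330,387) encircles the fingertip. No contact force shows. I'll lift straight up in tool axes (0.806, 0, -0.592), watching the force.

drive_tool --pt "0.0024 0 -0.0018 0 0 0" --pt "0.0048 0 -0.0036 0 0 0" --pt "0.0073 0 -0.0053 0 0 0" --pt "0.0097 0 -0.0071 0 0 0" --pt "0.0113 0 -0.0083 0 0 0" --pt "0.0113 0 -0.0083 0 0 0"

```text
time_s: 5.7
position: [0.5906, -0.172, 0.1157]
tcp_rot: [[0.472, 0.603, 0.643], [0.359, -0.798, 0.485], [0.805, 0.002, -0.593]]
ft_force: [0.5, -0.8, -1.3]
width: 0.0883
```

```bash
python3 - <<'E'
from srch4 import *
log()
E
```

```text
t 5.7 pos [ 0.5906 -0.172   0.1157] j [1.291, 0.948, -0.871, 1.994, -0.862, 0.328, 0.644] F [ 0.46 -0.78 -1.31] z [ 0.643  0.485 -0.593] y [ 0.603 -0.798  0.002]
```

drive_tool --pt "0.0016 0 -0.0012 0 0 0" --pt "0.0032 0 -0.0024 0 0 0" --pt "0.0048 0 -0.0036 0 0 0" --pt "0.0048 0 -0.0036 0 0 0"

```text
time_s: 6.1
position: [0.5905, -0.1721, 0.1216]
tcp_rot: [[0.472, 0.603, 0.643], [0.359, -0.798, 0.485], [0.805, 0.002, -0.593]]
ft_force: [-0.9, -2.0, -5.3]
width: 0.0883
```

```bash
python3 - <<'E'
from srch4 import *
log()
import cv2
cv2.imwrite("pics/w5.png",get_image("wrist")[:,:,::-1])
a=get_image("scene")[100:260,150:350,::-1];cv2.imwrite("pics/s5.png",cv2.resize(a,None,fx=3.7,fy=3.7,interpolation=cv2.INTER_CUBIC))
E
```

```text
t 6.1 pos [ 0.5905 -0.1721  0.1216] j [1.291, 0.934, -0.87, 1.995, -0.863, 0.337, 0.635] F [-0.91 -2.01 -5.34] z [ 0.643  0.485 -0.593] y [ 0.603 -0.798  0.002]
```

View pics/s5.png

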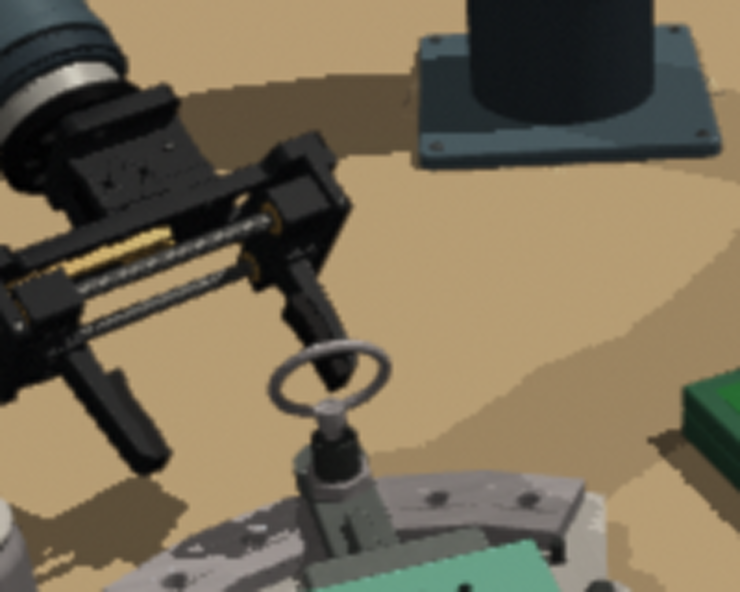

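View pics/w5.png

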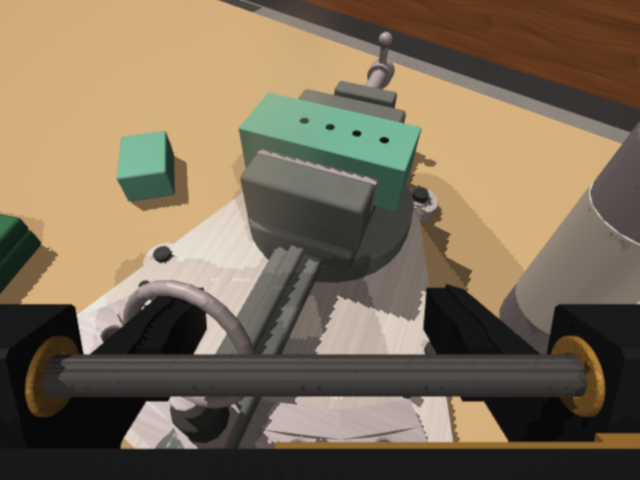

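The finger now carries the ring: Fz is -5.3 N, and the ring's top edge moved from about row 352 to row 342 in the zoom. I'll lift about 11 mm more.

drive_tool --pt "0.0016 0 -0.0012 0 0 0" --pt "0.0032 0 -0.0024 0 0 0" --pt "0.0048 0 -0.0036 0 0 0" --pt "0.0064 0 -0.0047 0 0 0" --pt "0.008 0 -0.0059 0 0 0" --pt "0.0088 0 -0.0065 0 0 0" --pt "0.0088 0 -0.0065 0 0 0"

```text
time_s: 6.9
position: [0.5906, -0.1716, 0.1329]
tcp_rot: [[0.471, 0.603, 0.643], [0.358, -0.797, 0.485], [0.806, 0.002, -0.592]]
ft_force: [-4.4, -2.1, -9.4]
width: 0.0883
```

```bash
python3 - <<'E'
from srch4 import *
log()
import cv2
a=get_image("scene")[170:250,190:290,::-1];cv2.imwrite("pics/s6.png",cv2.resize(a,None,fx=7,fy=7,interpolation=cv2.INTER_CUBIC))
a=cv2.imread("pics/scene0.png")[170:250,190:290];cv2.imwrite("pics/s60.png",cv2.resize(a,None,fx=7,fy=7,interpolation=cv2.INTER_CUBIC))
for l in(0,.005,.01,.015,.02,.024):
  a=np.radians(15.3);z=np.array([np.cos(a)*.423,np.sin(a)*.423,.906]);print(l,((proj("scene",ring(0,l)+.027*z)-[190,170])*7).round(1))
E
```

```text
t 6.9 pos [ 0.5906 -0.1716  0.1329] j [1.29, 0.907, -0.87, 1.996, -0.866, 0.354, 0.618] F [-4.43 -2.11 -9.42] z [ 0.643  0.485 -0.592] y [ 0.603 -0.797  0.002]
0 [350.  185.5]
0.005 [347.8 168.2]
0.01 [345.6 150.8]
0.015 [343.3 133.3]
0.02 [341.1 115.6]
0.024 [339.3 101.4]
```

View pics/s6.png

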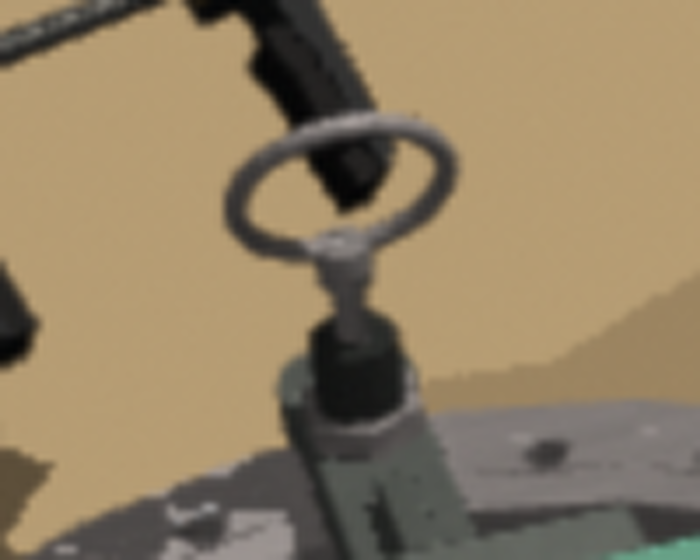

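View pics/s60.png

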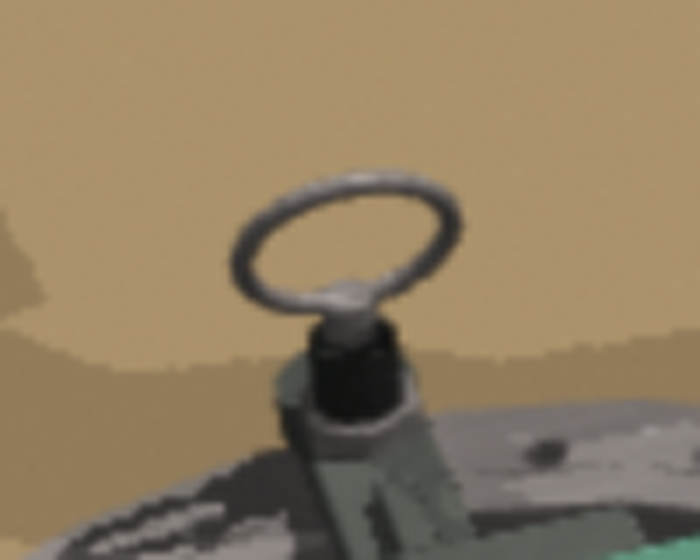

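The ring rose about 58 zoom rows, which is a lift of about 16.5 mm: clear of the hole and below the stop. Next is the arc for the swing.

```bash
python3 - <<'E'
from srch4 import *
s=state();q=np.array(s["joints"]);R=np.array(s["tcp_rot"]);p=np.array(s["position"])
for a in range(1,16):
    d=ring(a)-ring(0);q,e,m=ikm(p+d,R,q);print(a,(R.T@d).round(4).tolist(),e.round(5),m.round(3))
print(q.round(2),ring(15)-ring(0))
E
```

```text
1 [0.0007, -0.0027, 0.0009] 0.0 0.158
2 [0.0014, -0.0054, 0.0018] 0.0 0.146
3 [0.0021, -0.0081, 0.0028] 0.0 0.136
4 [0.0028, -0.0108, 0.0038] 0.0 0.127
5 [0.0036, -0.0134, 0.0049] 0.0 0.115
6 [0.0044, -0.0161, 0.006] 0.0 0.114
7 [0.0052, -0.0187, 0.0071] 0.0 0.106
8 [0.0061, -0.0212, 0.0083] 0.0 0.1
9 [0.007, -0.0238, 0.0095] 0.0 0.101
10 [0.0079, -0.0263, 0.0107] 0.0 0.101
11 [0.0088, -0.0288, 0.012] 0.0 0.101
12 [0.0098, -0.0312, 0.0133] 0.0 0.101
13 [0.0108, -0.0337, 0.0146] 0.0 0.101
14 [0.0118, -0.0361, 0.016] 0.0 0.101
15 [0.0128, -0.0385, 0.0174] 0.0 0.1
[ 1.25  0.89 -0.88  2.08 -1.11  0.29  0.82] [-0.00598748  0.04370967  0.        ]
```

drive_tool --pt "0.0003 -0.0013 0.0004 0 0 0" --pt "0.0007 -0.0027 0.0009 0 0 0" --pt "0.0014 -0.0054 0.0018 0 0 0" --pt "0.0021 -0.0081 0.0028 0 0 0" --pt "0.0028 -0.0108 0.0038 0 0 0" --pt "0.0036 -0.0134 0.0049 0 0 0" --pt "0.0044 -0.0161 0.006 0 0 0" --pt "0.0052 -0.0187 0.0071 0 0 0" --pt "0.0061 -0.0212 0.0083 0 0 0" --pt "0.0061 -0.0212 0.0083 0 0 0"

```text
time_s: 7.95
position: [0.586, -0.1475, 0.1331]
tcp_rot: [[0.471, 0.604, 0.643], [0.358, -0.797, 0.487], [0.806, 0.001, -0.591]]
ft_force: [-0.5, -0.0, -9.8]
width: 0.088
```

```bash
python3 - <<'E'
from srch4 import *
log()
import cv2
a=get_image("scene")[150:310,170:370,::-1];cv2.imwrite("pics/s7.png",cv2.resize(a,None,fx=3.7,fy=3.7,interpolation=cv2.INTER_CUBIC))
R=np.array(state()["tcp_rot"])
for a in range(9,16):print(a,(R.T@(ring(a)-ring(8))).round(4).tolist())
E
```

```text
t 7.95 pos [ 0.586  -0.1475  0.1331] j [1.3, 0.919, -0.918, 2.041, -0.894, 0.292, 0.641] F [-0.49 -0.03 -9.77] z [ 0.643  0.487 -0.591] y [ 0.604 -0.797  0.001]
9 [0.0009, -0.0025, 0.0012]
10 [0.0018, -0.0051, 0.0024]
11 [0.0027, -0.0076, 0.0037]
12 [0.0037, -0.01, 0.005]
13 [0.0047, -0.0125, 0.0064]
14 [0.0057, -0.0149, 0.0077]
15 [0.0067, -0.0172, 0.0091]
```

View pics/s7.png

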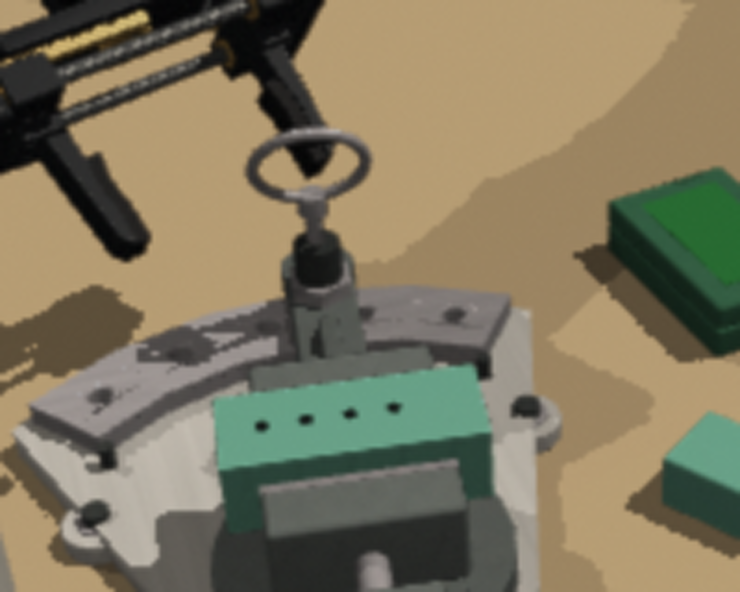

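The arm is halfway, with the ring still hooked at about (308,163) and the next hole visible at (365,314). I'll go on to 15°.

drive_tool --pt "0.0009 -0.0025 0.0012 0 0 0" --pt "0.0018 -0.0051 0.0024 0 0 0" --pt "0.0027 -0.0076 0.0037 0 0 0" --pt "0.0037 -0.01 0.005 0 0 0" --pt "0.0047 -0.0125 0.0064 0 0 0" --pt "0.0057 -0.0149 0.0077 0 0 0" --pt "0.0067 -0.0172 0.0091 0 0 0" --pt "0.0067 -0.0172 0.0091 0 0 0" --pt "0.0067 -0.0172 0.0091 0 0 0"

```text
time_s: 8.9
position: [0.5845, -0.127, 0.133]
tcp_rot: [[0.471, 0.604, 0.643], [0.358, -0.797, 0.487], [0.806, 0.001, -0.591]]
ft_force: [-1.8, 0.4, -8.5]
width: 0.0878
```

```bash
python3 - <<'E'
from srch4 import *
log()
import cv2
a=get_image("scene");cv2.imwrite("pics/scene8.png",a[:,:,::-1]);a=a[150:310,170:370,::-1];cv2.imwrite("pics/s8.png",cv2.resize(a,None,fx=3.7,fy=3.7,interpolation=cv2.INTER_CUBIC))
a=get_image("top");cv2.imwrite("pics/top8.png",a[:,:,::-1])
a=a[140:320,300:470,::-1];cv2.imwrite("pics/t8.png",cv2.resize(a,None,fx=3.3,fy=3.3,interpolation=cv2.INTER_CUBIC))
for sw in(13,14,15,16,17):
  print(sw,((proj("scene",ring(sw,.0165))-[170,150])*3.7).round(1),((proj("top",ring(sw,.0165))-[300,140])*3.3).round(1))
E
```

```text
t 8.9 pos [ 0.5845 -0.127   0.133 ] j [1.299, 0.93, -0.955, 2.074, -0.937, 0.239, 0.676] F [-1.8   0.39 -8.46] z [ 0.643  0.487 -0.591] y [ 0.604 -0.797  0.001]
13 [335.9 163. ] [219.9 451. ]
14 [342.1 162.6] [214.8 451.2]
15 [348.3 162.2] [209.7 451.3]
16 [354.6 161.9] [204.6 451.3]
17 [360.8 161.6] [199.5 451.2]
```

View pics/s8.png

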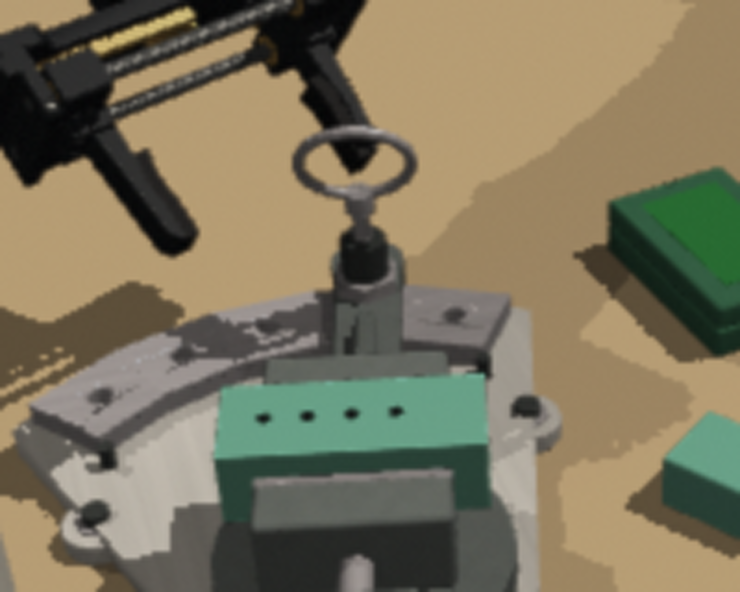

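View pics/t8.png

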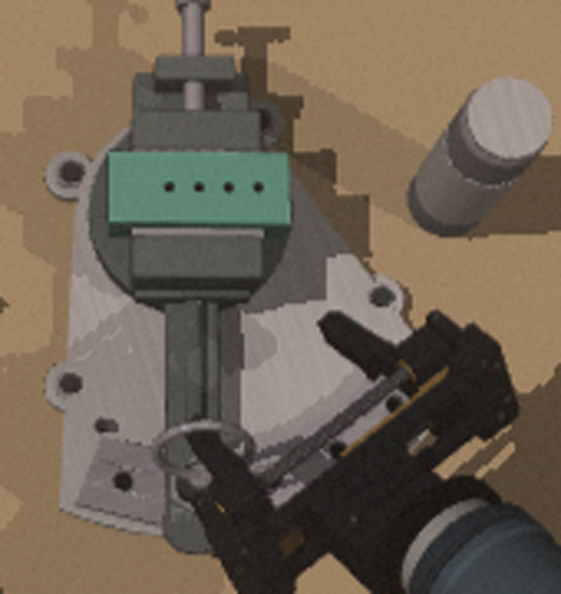

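By these numbers the ring is slightly past 15°. I'll measure the actual rotation from the green block's angle, before and now.

```bash
cat > ang.py <<'E'
from h import *
import cv2
def ang(n,f,show=True):
    im=cv2.imread(f);hsv=cv2.cvtColor(im,cv2.COLOR_BGR2HSV)
    v0=0
    m=cv2.inRange(hsv,(70,60,90),(90,200,255))  # bright top face of block
    nl,lab,st,ce=cv2.connectedComponentsWithStats(m)
    t=np.array([.7115,-.0953,.108]);px=proj(n,t)
    k=min(range(1,nl),key=lambda k:np.hypot(*(ce[k]-px))-0.05*min(st[k,4],400))
    mm=cv2.morphologyEx((lab==k).astype(np.uint8),cv2.MORPH_CLOSE,np.ones((5,5)))
    c=max(cv2.findContours(mm,cv2.RETR_EXTERNAL,cv2.CHAIN_APPROX_NONE)[0],key=cv2.contourArea)[:,0]
    W=np.array([onz(n,p,.108)[:2] for p in c]).astype(np.float32)
    (cx,cy),(w,h),a=cv2.minAreaRect(W)
    b=cv2.boxPoints(((cx,cy),(w,h),a));e=max(((b[i]-b[(i+1)%4]) for i in range(4)),key=np.linalg.norm)
    # moments-based orientation too
    ys,xs=np.nonzero(mm);Q=np.array([onz(n,p,.108)[:2] for p in zip(xs,ys)]);U,S,V=np.linalg.svd(Q-Q.mean(0),full_matrices=False)
    f2=lambda e:(np.degrees(np.arctan2(e[1],e[0]))%180)
    return f2(e),f2(V[0]),(cx,cy),(w,h),st[k,4]
if __name__=="__main__":
    import sys
    for n,f in(a.split(":") for a in sys.argv[1:]):print(n,f,ang(n,f))
E
python3 ang.py top:pics/top0.png top:pics/top8.png scene:pics/scene0.png scene:pics/scene8.png
```

```text
top pics/top0.png (np.float32(105.35217), np.float64(105.38785518628667), (0.7069032192230225, -0.09530413895845413), (0.043738000094890594, 0.10909431427717209), np.int32(1115))
top pics/top8.png (np.float32(89.64685), np.float64(87.8412368854195), (0.7066270709037781, -0.09453173726797104), (0.10836680233478546, 0.043672993779182434), np.int32(1129))Traceback (most recent call last):
  File "ang.py", line 21, in <module>
    for n,f in(a.split(":") for a in sys.argv[1:]):print(n,f,ang(n,f))
                                                             ~~~^^^^^
  File "ang.py", line 16, in ang
    ys,xs=np.nonzero(mm);Q=np.array([onz(n,p,.108)[:2] for p in zip(xs,ys)]);U,S,V=np.linalg.svd(Q-Q.mean(0),full_matrices=False)
                                     ~~~^^^^^^^^^^
  File "h.py", line 8, in onz
    o,d=ray(n,uv);return o+d*(z-o[2])/d[2]
        ~~~^^^^^^
  File "h.py", line 5, in ray
    c=c or get_calibration(n);R=np.array(c["R"]);t=np.array(c["t"])
           ~~~~~~~~~~~~~~~^^^
ValueError: time passes only in moves, steps and waits
```

```bash
cat > ang2.py <<'E'
from h import *
import cv2,sys
import functools
CAL={n:get_calibration(n) for n in("top","scene")}
def wz(n,uv,z):
    o,d=ray(n,uv,CAL[n]);return (o+d*(z-o[2])/d[2])[:2]
def ang(n,f):
    g=cv2.imread(f).astype(float)
    # green-ness relative; front-face vs top distinguished by brightness of green
    sat=g[:,:,1]-g[:,:,2]
    hsv=cv2.cvtColor(cv2.imread(f),cv2.COLOR_BGR2HSV);m=cv2.inRange(hsv,(70,60,90),(90,200,255))
    c=CAL[n];p=np.array(c["mtx"])@(np.array(c["R"])@np.array([.7115,-.0953,.108])+np.array(c["t"]));px=p[:2]/p[2]
    nl,lab,st,ce=cv2.connectedComponentsWithStats(m)
    k=min((k for k in range(1,nl) if st[k,4]>150),key=lambda k:np.hypot(*(ce[k]-px)))
    mm=lab==k;x0,x1=st[k,0]+8,st[k,0]+st[k,2]-8
    out=[]
    for fn in(np.min,np.max):
        pts=[]
        for x in range(x0,x1):
            r=np.nonzero(mm[:,x])[0]
            if len(r): pts.append((x,fn(r)))
        P=np.array([wz(n,q,.108) for q in pts],float)
        a,b=np.polyfit(P[:,1],P[:,0],1);res=np.abs(P[:,0]-a*P[:,1]-b)
        ok=res<np.median(res)*3+1e-4;a,b=np.polyfit(P[ok,1],P[ok,0],1)
        out.append(np.degrees(np.arctan(a)))
    return np.round(out,2),st[k].tolist()
for a in sys.argv[1:]:
    n,f=a.split(":");print(n,f,ang(n,f))
E
python3 ang2.py top:pics/top0.png top:pics/top8.png scene:pics/scene0.png scene:pics/scene8.png
```

```text
top pics/top0.png (array([-15.39, -15.52]), [332, 180, 58, 34, 1115])
top pics/top8.png (array([2.4 , 2.37]), [333, 186, 55, 22, 1129])
scene pics/scene0.png (array([-15.31, -15.57]), [226, 246, 77, 35, 1385])
scene pics/scene8.png (array([1.03, 0.78]), [228, 251, 74, 24, 1366])
```

```bash
cat > ang3.py <<'E'
from ang2 import *
def sub(n,f):
    im=cv2.GaussianBlur(cv2.imread(f),(0,0),.7).astype(float);G=im[:,:,1]-im[:,:,2]
    _,st=ang(n,f);out=[]
    x0,x1=st[0]+7,st[0]+st[2]-7
    _,_=0,0
    # slope guess from mask: recompute mask rows
    hsv=cv2.cvtColor(cv2.imread(f),cv2.COLOR_BGR2HSV);m=cv2.inRange(hsv,(70,60,90),(90,200,255))
    for sgn in(-1,1):
        pts=[]
        for x in range(x0,x1):
            r=np.nonzero(m[st[1]:st[1]+st[3],x])[0]+st[1]
            if len(r)<6: continue
            e=r.min() if sgn<0 else r.max()
            col=G[:,x] if True else 0
            inn=col[e-sgn*3];o=col[e+sgn*3];th=(inn+o)/2
            ys=[e-sgn*3+sgn*i for i in range(7)]
            for a,b in zip(ys,ys[1:]):
                if (col[a]-th)*(col[b]-th)<=0 and col[a]!=col[b]:
                    pts.append((x,a+(b-a)*(col[a]-th)/(col[a]-col[b])));break
        P=np.array([wz(n,q,.108) for q in pts]);
        for _ in range(3):
            a,b=np.polyfit(P[:,1],P[:,0],1);r=np.abs(P[:,0]-a*P[:,1]-b);P=P[r<2.5*np.median(r)+1e-5]
        out.append((round(np.degrees(np.arctan(a)),2),len(P),round(r.max()*1e3,2)))
    return out
for a in sys.argv[1:]:
    n,f=a.split(":");print(n,f,sub(n,f))
E
python3 ang3.py top:pics/top0.png top:pics/top8.png scene:pics/scene0.png scene:pics/scene8.png | tail -4
```

```text
top pics/top0.png [(np.float64(-15.63), 44, np.float64(0.35)), (np.float64(-15.36), 40, np.float64(0.53))]
top pics/top8.png [(np.float64(0.77), 40, np.float64(0.26)), (np.float64(1.33), 32, np.float64(0.32))]
scene pics/scene0.png [(np.float64(-15.49), 47, np.float64(0.22)), (np.float64(-15.53), 61, np.float64(0.28))]
scene pics/scene8.png [(np.float64(0.8), 52, np.float64(0.3)), (np.float64(0.92), 60, np.float64(0.43))]
```

Block edges in both views give a rotation of 16.4° (0.8 to 0.9 now, -15.5 before). That is 1.4°, or 4 mm, too far, so I'll back off by that much while still lifted.

drive_tool --pt "-0.0007 0.0016 -0.001 0 0 0" --pt "-0.0014 0.0034 -0.002 0 0 0" --pt "-0.0014 0.0034 -0.002 0 0 0" --pt "-0.0014 0.0034 -0.002 0 0 0"

```text
time_s: 9.4
position: [0.5844, -0.1318, 0.1327]
tcp_rot: [[0.471, 0.604, 0.643], [0.358, -0.797, 0.486], [0.806, 0.001, -0.592]]
ft_force: [-5.1, 1.4, -9.3]
width: 0.0879
```

```bash
python3 - <<'E'
from srch4 import *
log()
import cv2
for n in("scene","top"):cv2.imwrite(f"pics/{n}9.png",get_image(n)[:,:,::-1])
E
python3 ang3.py top:pics/top9.png scene:pics/scene9.png | tail -2
```

```text
t 9.4 pos [ 0.5844 -0.1318  0.1327] j [1.298, 0.926, -0.945, 2.068, -0.932, 0.251, 0.673] F [-5.1   1.45 -9.3 ] z [ 0.643  0.486 -0.592] y [ 0.604 -0.797  0.001]
top pics/top9.png [(np.float64(-0.75), 40, np.float64(0.45)), (np.float64(-1.55), 35, np.float64(0.23))]
scene pics/scene9.png [(np.float64(-0.78), 60, np.float64(0.44)), (np.float64(-0.82), 60, np.float64(0.39))]
```

Now at about 14.6°. I'll nudge about 1 mm clockwise, then lower and let the spring follow.

drive_tool --pt "0.0004 -0.0009 0.0005 0 0 0" --pt "0.0004 -0.0009 0.0005 0 0 0" --pt "-0.0012 -0.0009 0.0017 0 0 0" --pt "-0.0028 -0.0009 0.0029 0 0 0" --pt "-0.0044 -0.0009 0.004 0 0 0" --pt "-0.006 -0.0009 0.0052 0 0 0" --pt "-0.006 -0.0009 0.0052 0 0 0" --pt "-0.006 -0.0009 0.0052 0 0 0"

```text
time_s: 10.3
position: [0.5845, -0.1314, 0.1246]
tcp_rot: [[0.472, 0.603, 0.643], [0.358, -0.798, 0.485], [0.806, 0.002, -0.592]]
ft_force: [-6.4, -0.4, -6.6]
width: 0.0882
```

```bash
python3 - <<'E'
from srch4 import *
log()
import cv2
for n in("scene","top"):cv2.imwrite(f"pics/{n}10.png",get_image(n)[:,:,::-1])
a=cv2.imread("pics/scene10.png")[150:310,170:370];cv2.imwrite("pics/s10.png",cv2.resize(a,None,fx=3.7,fy=3.7,interpolation=cv2.INTER_CUBIC))
E
python3 ang3.py top:pics/top10.png scene:pics/scene10.png | tail -2
```

```text
t 10.3 pos [ 0.5845 -0.1314  0.1246] j [1.298, 0.947, -0.944, 2.068, -0.943, 0.236, 0.698] F [-6.37 -0.35 -6.62] z [ 0.643  0.485 -0.592] y [ 0.603 -0.798  0.002]
top pics/top10.png [(np.float64(-0.55), 32, np.float64(0.36)), (np.float64(-1.4), 36, np.float64(0.25))]
scene pics/scene10.png [(np.float64(-0.75), 59, np.float64(0.46)), (np.float64(-0.72), 60, np.float64(0.4))]
```

View pics/s10.png

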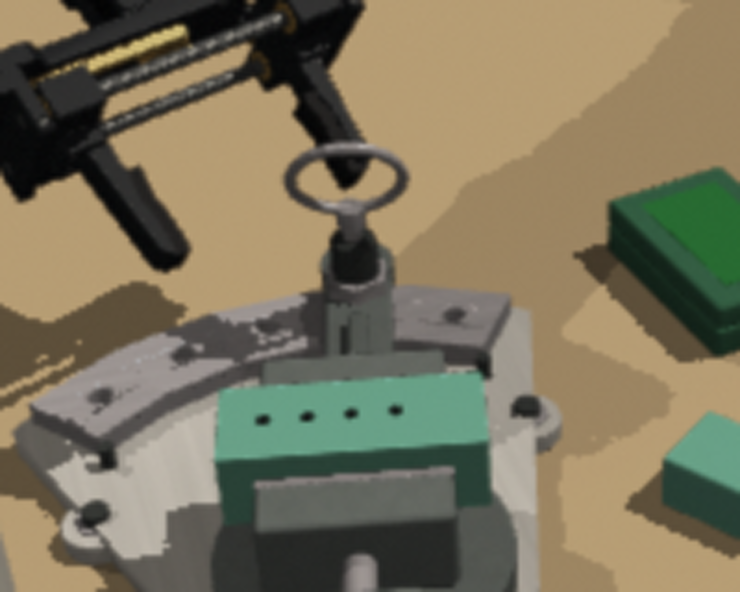

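The block angle now gives 14.8°. The spring load is still on the finger at a pin lift of about 8 mm, below the 11.5 mm plate level, so the pin is entering the hole. I'll keep lowering until the finger is free in the middle of the ring.

drive_tool --pt "-0.0016 0 0.0012 0 0 0" --pt "-0.0032 0 0.0024 0 0 0" --pt "-0.0048 0 0.0035 0 0 0" --pt "-0.0064 0 0.0047 0 0 0" --pt "-0.008 0 0.0059 0 0 0" --pt "-0.0097 0 0.0071 0 0 0" --pt "-0.0113 0 0.0083 0 0 0" --pt "-0.0129 0 0.0095 0 0 0" --pt "-0.0129 0 0.0095 0 0 0"

```text
time_s: 11.3
position: [0.5855, -0.1311, 0.1093]
tcp_rot: [[0.471, 0.603, 0.644], [0.358, -0.798, 0.486], [0.807, 0.002, -0.591]]
ft_force: [0.4, 0.4, 0.9]
width: 0.0881
```

```bash
python3 - <<'E'
from srch4 import *
log()
import cv2
for n in("scene","top"):cv2.imwrite(f"pics/{n}11.png",get_image(n)[:,:,::-1])
a=cv2.imread("pics/scene11.png")[150:310,170:370];cv2.imwrite("pics/s11.png",cv2.resize(a,None,fx=3.7,fy=3.7,interpolation=cv2.INTER_CUBIC))
for l in(0,.004,.008,.012):
  print(l,((proj("scene",ring(15,l)+np.array([.0114,0,.0245]))-[170,150])*3.7).round(1))
E
python3 ang3.py top:pics/top11.png scene:pics/scene11.png | tail -2
```

```text
t 11.3 pos [ 0.5855 -0.1311  0.1093] j [1.293, 0.984, -0.937, 2.064, -0.975, 0.217, 0.758] F [0.41 0.45 0.95] z [ 0.644  0.486 -0.591] y [ 0.603 -0.798  0.002]
0 [347.  160.7]
0.004 [346.3 153.5]
0.008 [345.6 146.2]
0.012 [345.  138.8]
top pics/top11.png [(np.float64(-0.61), 40, np.float64(0.36)), (np.float64(-1.4), 37, np.float64(0.26))]
scene pics/scene11.png [(np.float64(-0.8), 58, np.float64(0.38)), (np.float64(-0.75), 60, np.float64(0.42))]
```

View pics/s11.png

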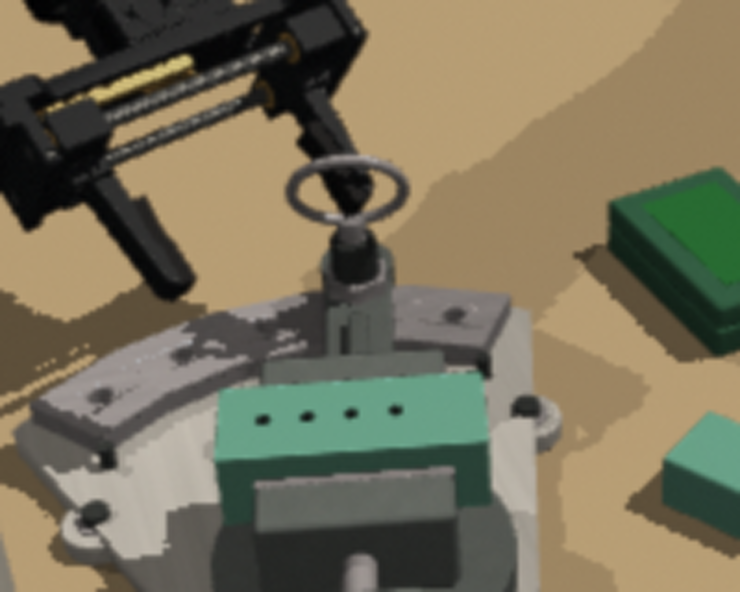

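The ring's top edge is at about row 160, which is a pin lift of 0, and the forces are near zero: the pin is home and the finger is free. I'll withdraw along the finger axis.

drive_tool --pt "-0.0008 0 -0.004 0 0 0" --pt "-0.0012 0 -0.012 0 0 0" --pt "-0.0012 0 -0.022 0 0 0" --pt "-0.0012 0 -0.032 0 0 0" --pt "-0.0012 0 -0.045 0 0 0" --pt "-0.0012 0 -0.06 0 0 0" --pt "-0.0012 0 -0.075 0 0 0" --pt "-0.0012 0 -0.09 0 0 0" --pt "-0.0012 0 -0.105 0 0 0" --pt "-0.0012 0 -0.12 0 0 0" --pt "-0.0012 0 -0.12 0 0 0"

```text
time_s: 12.5
position: [0.5063, -0.1918, 0.1798]
tcp_rot: [[0.472, 0.601, 0.645], [0.359, -0.799, 0.482], [0.805, 0.004, -0.593]]
ft_force: [-0.0, -0.9, -0.5]
width: 0.0883
```

```bash
python3 - <<'E'
from srch4 import *
log()
import cv2
for n in("scene","top","wrist"):cv2.imwrite(f"pics/{n}12.png",get_image(n)[:,:,::-1])
a=cv2.imread("pics/scene12.png")[150:310,170:370];cv2.imwrite("pics/s12.png",cv2.resize(a,None,fx=3.7,fy=3.7,interpolation=cv2.INTER_CUBIC))
E
python3 ang3.py top:pics/top12.png scene:pics/scene12.png | tail -2
```

```text
t 12.5 pos [ 0.5063 -0.1918  0.1798] j [1.45, 0.733, -0.853, 2.109, -0.898, 0.514, 0.663] F [-0.02 -0.94 -0.46] z [ 0.645  0.482 -0.593] y [ 0.601 -0.799  0.004]
top pics/top12.png [(np.float64(-0.5), 29, np.float64(0.21)), (np.float64(-1.37), 27, np.float64(0.1))]
scene pics/scene12.png [(np.float64(-0.73), 60, np.float64(0.43)), (np.float64(-0.74), 59, np.float64(0.42))]
```

View pics/s12.png

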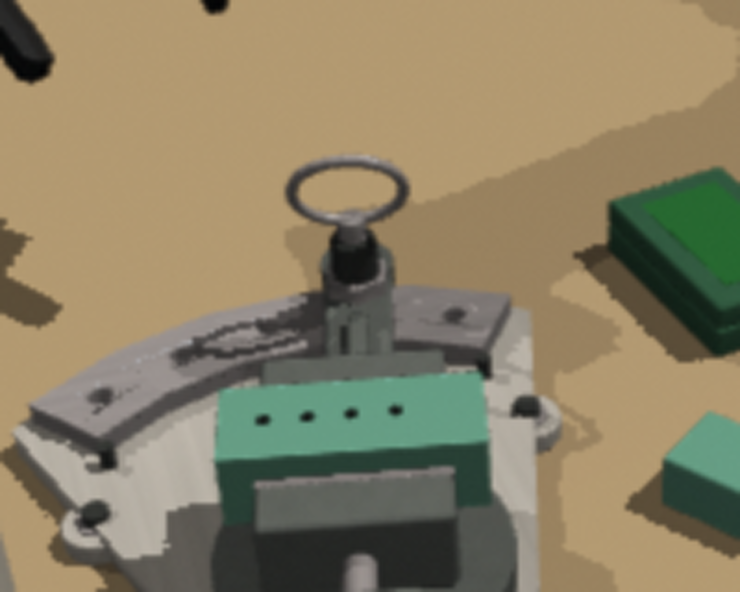

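View pics/top12.png

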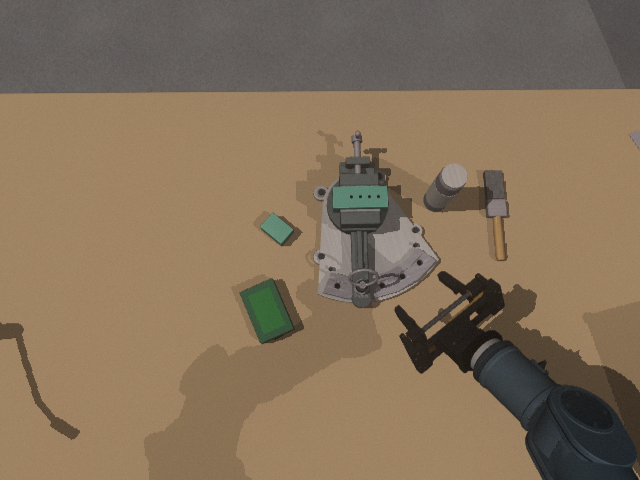

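The arm sits over the next hole, with one free hole to its left and three to its right. The ring is down on its barrel at about (350,190) and nothing loose has moved. One last height check by triangulation.

```bash
python3 - <<'E'
from srch4 import *
import cv2
im=cv2.imread("pics/top12.png");a=im[240:320,320:420];cv2.imwrite("pics/t12.png",cv2.resize(a,None,fx=7,fy=7,interpolation=cv2.INTER_CUBIC))
a=cv2.imread("pics/scene12.png")[170:250,210:310];cv2.imwrite("pics/sz12.png",cv2.resize(a,None,fx=7,fy=7,interpolation=cv2.INTER_CUBIC))
u=np.array([np.cos(np.radians(.4)),np.sin(np.radians(.4))])
for l in(0,.002,.004):
  y=np.array([-u[1],u[0],0]);z=np.r_[u*.423,.906];c=ring(14.9,l)
  P=lambda n,o,k:(np.array([proj(n,c+.03*(np.cos(t)*y+np.sin(t)*z)) for t in np.linspace(0,6.28,90)])-o)*k
  A=P("scene",[210,170],7);B=P("top",[320,240],7);print(l,"scene",A.min(0).round(),A.max(0).round(),"top",B.min(0).round(),B.max(0).round())
E
```

```text
0 scene [264. 157.] [501. 283.] top [192. 205.] [410. 323.]
0.002 scene [263. 150.] [500. 276.] top [193. 204.] [411. 322.]
0.004 scene [262. 144.] [500. 270.] top [193. 203.] [412. 321.]
```

View pics/sz12.png

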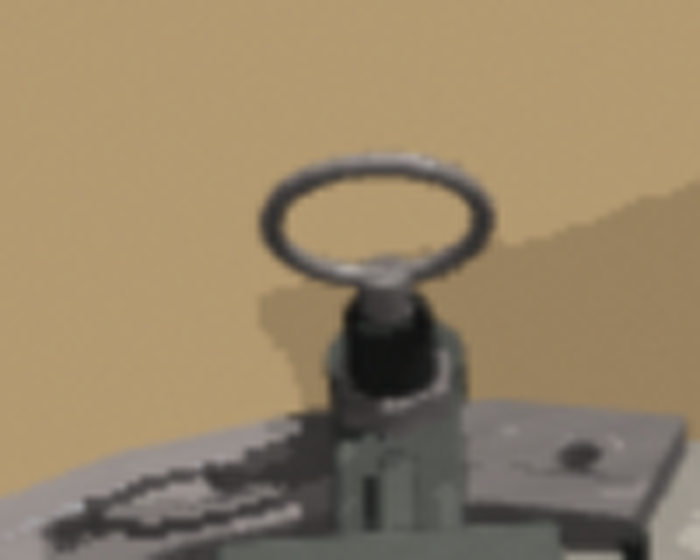

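View pics/t12.png

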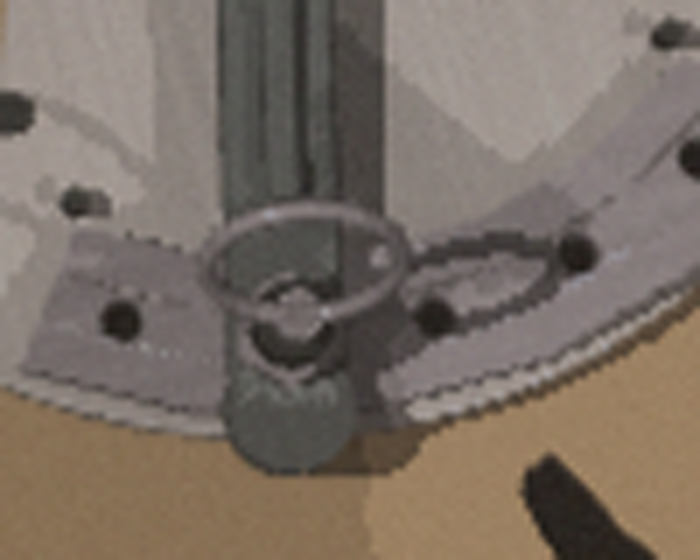

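```bash
python3 -c "
from cell import *
print(finish_job())"
```

```text
the job is handed in; nothing more can be done
None
```

The pin is home in the next hole clockwise, and I've handed the job in at about 12.6 s. `finish_job` gave no verdict.

**What I did:** With the gripper fully open, I put the left fingertip through the pull ring without closing on it. I lifted the pin about 16.5 mm with about 10 N of force and swung the arm clockwise. I then lowered the finger so the spring drove the pin down, and withdrew along the finger.

**Last checks:**
- **Pin:** The ring's height in the scene picture matches a pin lift of 0, to within about 0.5 mm.
- **Swing:** The block's edges give a turn of 14.8° in the scene view. The two edges in the top view disagree a little, at 15.1° and 14.0°. The next hole is at 15°, and the arm visibly covers it, with one free hole to its left and three to its right.
- **Surroundings:** The gripper is clear with forces near zero. In the pictures, the case, brush, can and offcut look to be where they were.

**Deviations:**
- **Overshoot:** The swing first went to about 16.4°. I backed it off by camera to about 14.7° while the pin was still lifted.
- **Finger angle:** Joint limits meant the finger went through the ring about 20 to 35° off its axis.
- **Joint margin:** Joint 6 came as close as 0.03 rad to its lower limit in the readings I took while the ring was hooked, and it touched the limit (0.191 against 0.19) in an earlier free move. No reading was out of range.

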